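# Rack the laser handpiece's distance tips in order of length

### The job

The four aluminium distance tips of the laser handpiece have been cleaned and stand on the blue mat. Put them back in the rack, one upright in each grey seat, in order of length: the shortest in the seat next to the lilac dock with the handpiece, the longest at the far end of the row. Do not tip any of them over, and leave the amber bottle where it stands.

Things in the scene. Friction and masses are not known exactly. Their poses are not given: they have to be found in the camera images.
- tip_1_mid (a point): Centre (half-way up, on the axis) of the shortest distance tip: loose upright aluminium sleeve, 54 mm tall, about 60 g, on its flat wide foot. Collar 34 mm across, 6 mm high; barrel (grip here, any side) 28 mm across up to 38 mm; nose tapering to 18 mm, very pale lilac. z up along its axis; the point is 27 mm above the foot. Starts on the 3 mm thick blue mat.
- tip_2_mid (a point): Centre (half-way up, on the axis) of the second shortest distance tip: loose upright aluminium sleeve, 66 mm tall, about 72 g, on its flat wide foot. Collar 34 mm across, 6 mm high; barrel (grip here, any side) 28 mm across up to 50 mm; nose tapering to 18 mm, mid lilac. z up along its axis; the point is 33 mm above the foot. Starts on the 3 mm thick blue mat.
- tip_3_mid (a point): Centre (half-way up, on the axis) of the second longest distance tip: loose upright aluminium sleeve, 78 mm tall, about 84 g, on its flat wide foot. Collar 34 mm across, 6 mm high; barrel (grip here, any side) 28 mm across up to 62 mm; nose tapering to 18 mm, purple. z up along its axis; the point is 39 mm above the foot. Starts on the 3 mm thick blue mat.
- tip_4_mid (a point): Centre (half-way up, on the axis) of the longest distance tip: loose upright aluminium sleeve, 90 mm tall, about 96 g, on its flat wide foot. Collar 34 mm across, 6 mm high; barrel (grip here, any side) 28 mm across up to 74 mm; nose tapering to 18 mm, very dark purple. z up along its axis; the point is 45 mm above the foot. Starts on the 3 mm thick blue mat.
- seat_a: Grey round cup seat, end seat, fixed on a white rack bar 84 x 406 mm, 14 mm high. Outside 58 mm, recess 50 mm across; recess floor 2 mm, rim 6 mm above the origin (centre of its underside). Seats a, b, c, d stand in a straight row in that order, 70 mm apart, along the rack; y points along the row from d to a, x across it, z up.
- seat_b: Grey round cup seat, inner seat next to seat_a, fixed on a white rack bar 84 x 406 mm, 14 mm high. Outside 58 mm, recess 50 mm across; recess floor 2 mm, rim 6 mm above the origin (centre of its underside). Seats a, b, c, d stand in a straight row in that order, 70 mm apart, along the rack; y points along the row from d to a, x across it, z up.
- seat_c: Grey round cup seat, inner seat next to seat_d, fixed on a white rack bar 84 x 406 mm, 14 mm high. Outside 58 mm, recess 50 mm across; recess floor 2 mm, rim 6 mm above the origin (centre of its underside). Seats a, b, c, d stand in a straight row in that order, 70 mm apart, along the rack; y points along the row from d to a, x across it, z up.
- seat_d: Grey round cup seat, end seat, fixed on a white rack bar 84 x 406 mm, 14 mm high. Outside 58 mm, recess 50 mm across; recess floor 2 mm, rim 6 mm above the origin (centre of its underside). Seats a, b, c, d stand in a straight row in that order, 70 mm apart, along the rack; y points along the row from d to a, x across it, z up.
- dock: Lilac dock fixed on one end of the rack (beyond seat_a or beyond seat_d), holding a silver handpiece that lies across the row, 130 mm long, top 50 mm above the origin. Origin: centre of its underside, on the rack's top, 67 mm beyond the nearest seat's centre. A grey lidded pot, 36 mm high, is fixed on the other end.
- bottle_mid (a point): Bystander: centre (half-way up) of a loose upright amber glass bottle with white cap, 52 mm across, 125 mm tall, standing on the counter to one side. z is its axis, up. To be left standing where it is.

How it is judged:
By the outcome, as a careful person would: the job done as asked, in the order asked, and still so for the second after the job is handed in, with the robot touching nothing.
It also fails if it takes over 104 s, if anything falls off the work surface, if the arm or the gripper's body presses on something with over 40 N, if the wrist force passes 120 N, or if a joint passes its speed limit or range.

### The arm

A 6-joint arm with a two-finger parallel gripper is mounted at the origin on the work surface. World frame = base frame: x ahead of the robot, y to its left, z up, the work surface at z = 0. Lengths are in m, angles in rad, forces in N, time in s.
With the tool pointing down it reaches from about 0.375 to 0.925 m from the base axis. Payload 5.7 kg.
Tool frame: the origin (TCP) lies midway between the tips of the shut fingers; the grasp point (between the pads) lies robot.pinch_z behind it (robot.pinch_z is the distance from the TCP to the grasp point, in m); x points along the fingers, y is the direction in which the jaws open and shut, and the axes are right-handed (so a half turn about x gives the same grasp; the last joint's range is limited). The gripper opens to 85 mm and grips with 20 to 120 N. Pads are 22 mm wide; open, the fingers measure 114 mm over their backs; the gripper's body (76 mm by 85 mm) begins 54 mm behind the grasp point. The pads swing forward as they close: fully open they stand 13 mm farther back than shut.
Start: joints at [1.15, 0.359, 1.51, -0, 1.272, -0.115], TCP at [0.181, 0.572, 0.198] pointing down, gripper open.
Joint ranges: [-2.97, 2.97], [-1.01, 2.36], [0.21, 2.38], [-0.96, 4.11], [0.2, 2.71], [-2.98, 2.98]. Speed limits (rad/s): [2.39, 2.39, 3.14, 3.14, 3.14, 3.14].

### API

Orientations are given as a 3x3 rotation matrix whose columns are the frame's x, y, z axes.
In Python, from bench import robot, optics, order gives the robot as it stands.
- The arm moves only by the tool step_arm, never from a script. Its argument "plan" is a list that holds one entry, the list of rows, each a list of 7 numbers: the shift along the tool's x, y, z in mm, then the turn, a rotation vector about the tool's x, y, z in rad, then the closure, from 0 (fully open) to 1 (shut). In form: [[[tx, ty, tz, rx, ry, rz, jaw], ...]]. A call has 1 to 8 rows; each row is the pose to reach, as a shift and turn from the pose commanded when the call began, along the tool's axes at that moment; what a row does not reach only later rows make up. A row lasts 1/12 s, in which the tool goes at most 41.7 mm and 7.16 degrees, less where a joint would pass 70% of its speed; a pose out of reach is approached as far as the arm can. A call with a gripper value outside its range is refused whole. The fingers move at their own pace and stop on an object; the grip force is fixed at half the most. Time passes only in rows, so rows that repeat a pose let the fingers close. It gives the time, the measured TCP pose, the force and the opening at its end, in the units of the state.
- robot.observe(): the state, without advancing time (a new reading comes with each control period).
- optics.capture(name): name is "side" or "top"; returns the picture (420x560x3 uint8, blue, green, red); there is no depth.
- optics.get_calibration(name): a dict with "camera_matrix" (3x3 intrinsics, pixels), "k1" (the pictures are not rectified: a ray, as slopes to the right and down, at radius r is drawn at 1 + k1 r^2 times it, then the intrinsics apply), "eye" and "rotation" of the camera in the world. Camera axes: x right, y down, z forward; pixel columns grow to the right and rows downward; lengths in m; the calibration is good to about 2 mm. A picture is of the moment at which its call begins. get_calibration takes no time and is no camera call.
- order.job_done(): hands the job in, once; it reports no verdict.
The state is a dict: "time_s": time; "joint_positions": joint angles; "qvel": joint speeds; "joint_torque": joint torques, N m; "eef_pos": TCP position; "tcp_rot": TCP orientation; "ft_force": force on the tool from outside, world axes, zero at the start; "ft_torque": the same for the moment, N m; "gripper_width": finger opening in m.
Only numpy, scipy, OpenCV 4.12 (cv2) and the standard library are available. Lean on these libraries where they do the work, as an engineer would, in place of code of your own. Each camera call takes 0.05 s, during which the arm holds its last target.

## Working session

There is one attempt and no reset: what is moved stays moved. The work goes in short steps, Python scripts to look and compute and a tool call to move; the robot and the scene stay as the last step left them, time stands still between calls to the robot, and variables do not carry over. Pictures are saved under pics/ and viewed, and the job is handed in when it is done.

Besides the shell and the picture viewer there is one more tool, called as name(argument=value, ...), one argument or row to a line, values as JSON. step_arm: Moves the arm, as the interface text tells. Its arguments: {"type":"object","properties":{"plan":{"type":"array"}},"required":["plan"]}

```bash
mkdir -p pics; ls; python3 - <<'E'
from bench import robot, optics
import cv2
for n in("side","top"):
    im=optics.capture(n); cv2.imwrite(f"pics/{n}0.png",im); print(n,optics.get_calibration(n))
print(robot.observe(), robot.pinch_z)
E
```

```text
pics
side {'camera_matrix': array([[459.11400445,   0.        , 289.18121479],
       [  0.        , 459.11400445, 207.76748756],
       [  0.        ,   0.        ,   1.        ]]), 'k1': 0.03762868925531557, 'eye': array([0.43051217, 0.96967921, 0.77455523]), 'rotation': array([[-0.99046503, -0.08893223,  0.10521443],
       [-0.13712566,  0.56296364, -0.81502668],
       [ 0.01325024, -0.82168303, -0.56979069]])}
top {'camera_matrix': array([[462.49712851,   0.        , 271.61104051],
       [  0.        , 462.49712851, 213.77696997],
       [  0.        ,   0.        ,   1.        ]]), 'k1': -0.0657150549859946, 'eye': array([ 0.48556151, -0.01310417,  1.31476274]), 'rotation': array([[-0.0233274 , -0.99795835,  0.05945559],
       [-0.9997243 ,  0.02312678, -0.00406024],
       [ 0.00267693, -0.05953391, -0.99822269]])}
{'time_s': 0.1, 'joint_positions': array([ 1.14989010e+00,  3.59486839e-01,  1.51134475e+00, -3.30364272e-06,
        1.27249397e+00, -1.15126439e-01]), 'qvel': array([-0.00092668, -0.00128737, -0.00146412, -0.00060715, -0.00067858,
        0.0021803 ]), 'joint_torque': array([ 1.83157831e-04, -5.28646731e+01, -2.79351085e+01, -3.55202901e-04,
        4.99199872e-03, -4.72171439e-05]), 'eef_pos': array([0.18036568, 0.57153428, 0.1968978 ]), 'tcp_rot': array([[-7.05158336e-04,  3.01035344e-01,  9.53612722e-01],
       [-1.58293827e-03,  9.53611429e-01, -3.01036106e-01],
       [-9.99998499e-01, -1.72178819e-03, -1.95926681e-04]]), 'ft_force': array([-0.7834257 , -0.74127972,  0.11267644]), 'ft_torque': array([ 0.05314053, -0.03126732,  0.02408435]), 'gripper_width': 0.08551325838919047} 0.0187
```

View pics/side0.png

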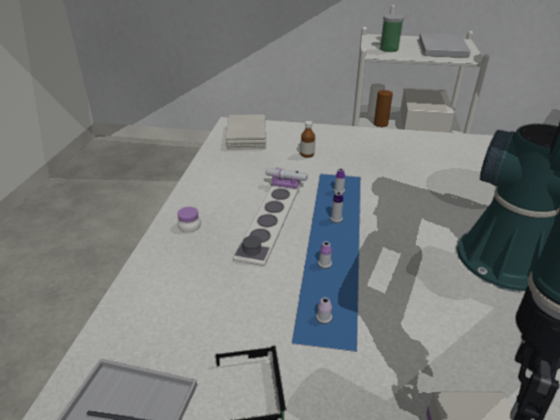

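View pics/top0.png

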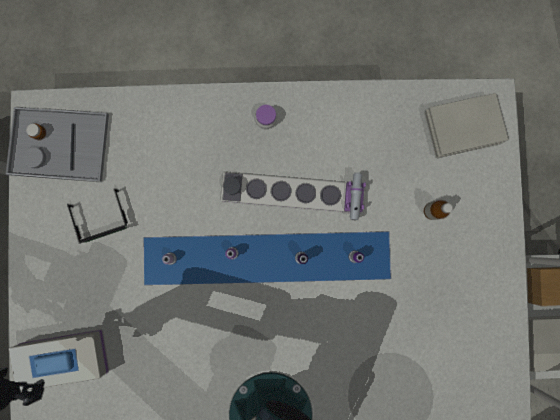

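The top picture shows the mat with four tips at about (168,258), (231,253), (302,258) and (358,257). The rack has its dock at the right, about (356,195), and the pot at (232,186). The bottle is at (438,210). I'll enlarge next.

```bash
python3 - <<'E'
import cv2
t=cv2.imread("pics/top0.png"); s=cv2.imread("pics/side0.png")
def crop(im,x0,y0,x1,y1,f,n):
    c=cv2.resize(im[y0:y1,x0:x1],None,fx=f,fy=f,interpolation=cv2.INTER_CUBIC)
    st=10
    for x in range((x0+9)//10*10,x1,st):
        cv2.line(c,((x-x0)*f,0),((x-x0)*f,5 if x%50 else 14),(0,255,255),1)
        if x%20==0: cv2.putText(c,str(x),((x-x0)*f+2,14),0,.35,(0,255,255),1)
    for y in range((y0+9)//10*10,y1,st):
        cv2.line(c,(0,(y-y0)*f),(5,(y-y0)*f),(0,255,255),1)
        cv2.putText(c,str(y),(6,(y-y0)*f+4),0,.35,(0,255,255),1)
    cv2.imwrite(n,c)
crop(t,140,225,270,290,6,"pics/ta.png")
crop(t,270,225,400,290,6,"pics/tb.png")
crop(t,215,165,375,225,5,"pics/tc.png")
crop(s,230,155,360,255,6,"pics/sa.png")
crop(s,290,230,390,330,6,"pics/sb.png")
E
```

```text
(no output)
```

View pics/ta.png

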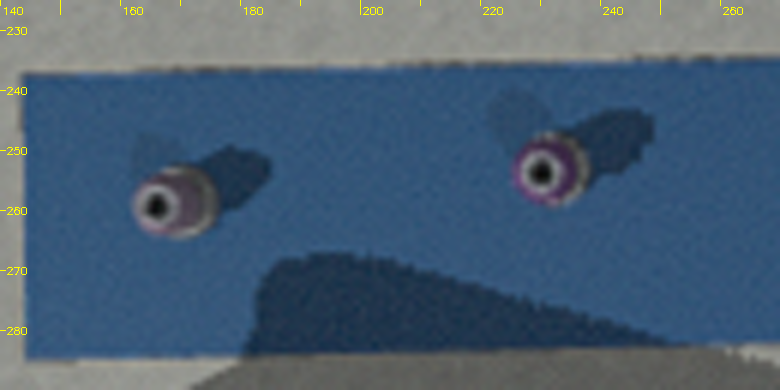

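View pics/tb.png

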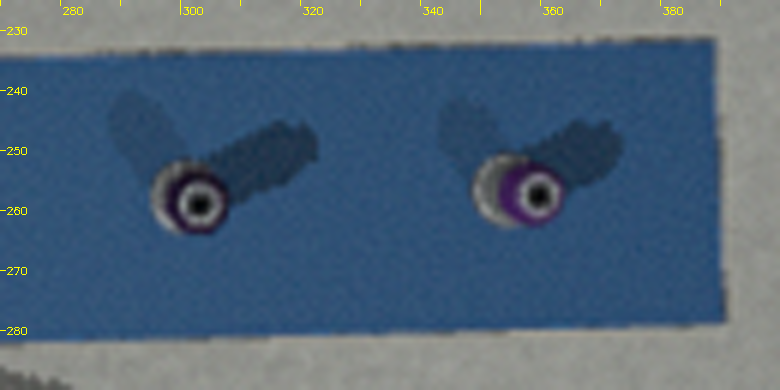

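View pics/tc.png

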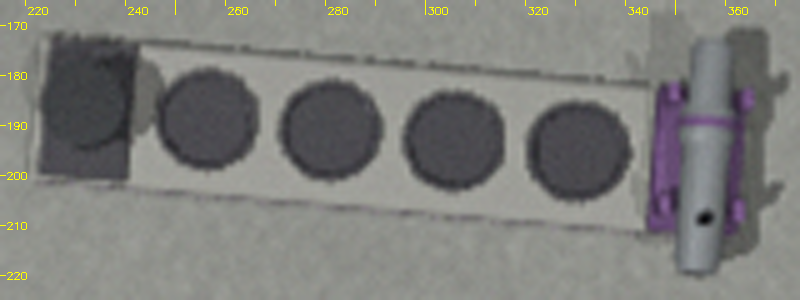

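View pics/sa.png

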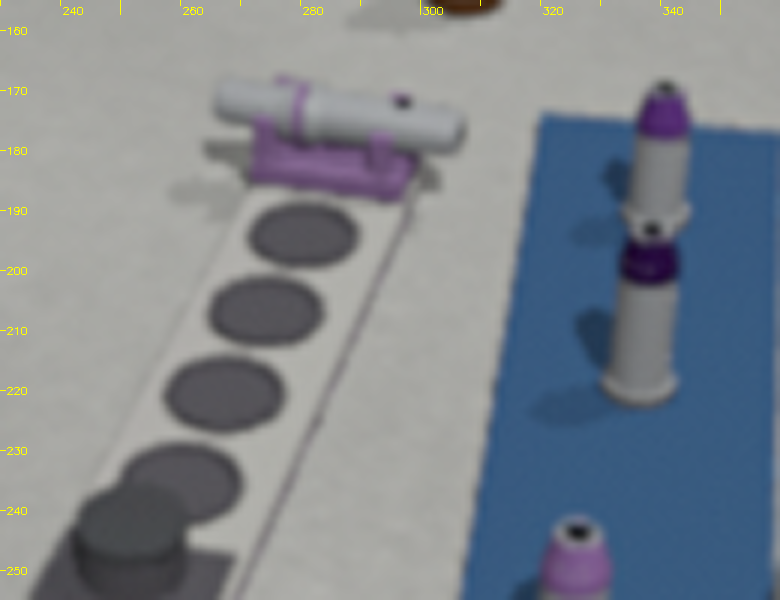

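View pics/sb.png

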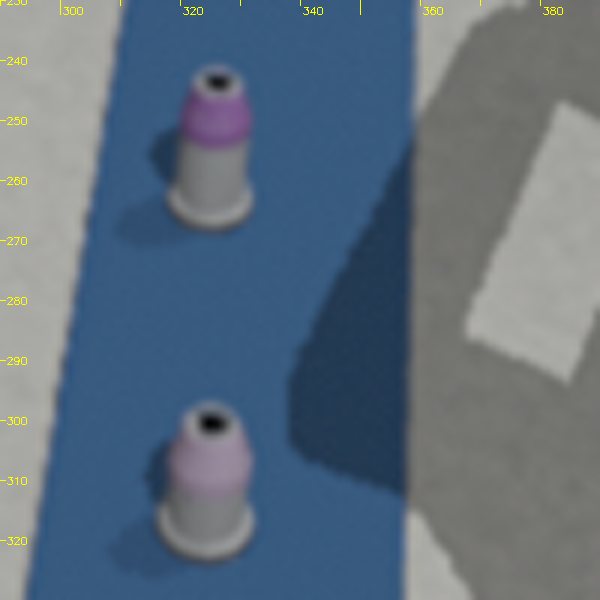

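```bash
cat > h.py <<'E'
import numpy as np, cv2
from bench import robot, optics
def ray(cam,p):
    c=optics.get_calibration(cam); q=cv2.undistortPoints(np.array([[p]],float),c["camera_matrix"],np.array([c["k1"],0,0,0.]))[0,0]
    return c["eye"],c["rotation"]@np.array([q[0],q[1],1.])
def onz(cam,p,z):
    e,d=ray(cam,p); return e+d*(z-e[2])/d[2]
def proj(cam,X):
    c=optics.get_calibration(cam); x=c["rotation"].T@(np.array(X)-c["eye"])
    return cv2.projectPoints(x.reshape(1,1,3),np.zeros(3),np.zeros(3),c["camera_matrix"],np.array([c["k1"],0,0,0.]))[0][0,0]
def tri(pt,ps):
    e1,d1=ray("top",pt);e2,d2=ray("side",ps)
    t=np.linalg.lstsq(np.c_[d1,-d2],e2-e1,rcond=None)[0]
    a,b=e1+t[0]*d1,e2+t[1]*d2; return (a+b)/2,np.linalg.norm(a-b)
E
python3 - <<'E'
from h import *
np.set_printoptions(precision=4,suppress=True)
T={1:((166,259.3),(325.2,300.5),.057),2:((230.2,253.7),(326.2,243.7),.069),4:((303.2,259),(338.7,193.2),.093),3:((359.8,257.7),(340.8,169.7),.081),
'd':((256.6,188.8),(260.3,235.7),.02),'c':((281.2,191),(267.5,220.7),.02),'b':((305.8,193.2),(274.3,206.8),.02),'a':((330.6,195.2),(280.7,194.2),.02)}
for k,(a,b,z) in T.items(): print(k,onz('top',a,z),onz('side',b,z),*tri(a,b),'z exp',z)
E
```

```text
1 [0.4432 0.2716 0.057 ] [0.44   0.2738 0.057 ] [0.4416 0.272  0.0551] 0.003122461189793094 z exp 0.057
2 [0.4549 0.0956 0.069 ] [0.4511 0.098  0.069 ] [0.453  0.0957 0.067 ] 0.003758040230653111 z exp 0.069
4 [ 0.4371 -0.0985  0.093 ] [ 0.4321 -0.0956  0.093 ] [ 0.4346 -0.0987  0.0909] 0.0049317968996437905 z exp 0.093
3 [ 0.4363 -0.2505  0.081 ] [ 0.4323 -0.2464  0.081 ] [ 0.4343 -0.2511  0.0782] 0.003856540833771738 z exp 0.081
d [0.6341 0.0222 0.02  ] [0.6276 0.0308 0.02  ] [0.6322 0.0221 0.013 ] 0.0053893025766452544 z exp 0.02
c [ 0.6262 -0.0468  0.02  ] [ 0.6205 -0.038   0.02  ] [ 0.6246 -0.0473  0.0131] 0.00468042702676303 z exp 0.02
b [ 0.6184 -0.1159  0.02  ] [ 0.613  -0.1078  0.02  ] [ 0.6168 -0.1166  0.0139] 0.004534530179798356 z exp 0.02
a [ 0.6112 -0.1856  0.02  ] [ 0.6049 -0.1767  0.02  ] [ 0.6092 -0.1867  0.0134] 0.005392536712382655 z exp 0.02
```

```bash
cat >> h.py <<'E'
from scipy.spatial.transform import Rotation as R
YAW=-0.11
def goal(x,y,z,yaw=YAW):
    o=robot.observe(); r=o["tcp_rot"]
    t=np.array([[0,np.cos(yaw),0],[0,np.sin(yaw),0],[-1,0,0]],float); t[:,2]=np.cross(t[:,0],t[:,1])
    s=r.T@(np.array([x,y,z])-o["eef_pos"])*1000
    print("t",round(o["time_s"],2),"pos",o["eef_pos"].round(4),"w",o["gripper_width"].round(4),"f",o["ft_force"].round(1),"shift mm",s.round(1),"rotvec",R.from_matrix(r.T@t).as_rotvec().round(4))
E
python3 -c "
from h import *
goal(.4416,.2727,.19)"
```

```text
Traceback (most recent call last):
  File "h.py", line 21, in goal
    print("t",round(o["time_s"],2),"pos",o["eef_pos"].round(4),"w",o["gripper_width"].round(4),"f",o["ft_force"].round(1),"shift mm",s.round(1),"rotvec",R.from_matrix(r.T@t).as_rotvec().round(4))
                                                                   ^^^^^^^^^^^^^^^^^^^^^^^^
AttributeError: 'float' object has no attribute 'round'
```

```bash
sed -i 's/o\["gripper_width"\].round(4)/round(o["gripper_width"],4)/' h.py
python3 -c "
from h import *
goal(.4416,.2727,.19)"
```

```text
t 0.1 pos [0.1804 0.5715 0.1969] w 0.0855 f [-0.8 -0.7  0.1] shift mm [   7.2 -206.3  339.1] rotvec [1.375e+00 1.000e-03 1.600e-03]
```

step_arm(
  plan=[
    [[7, -206, 339, 1.375, 0, 0, 0], [7, -206, 339, 1.375, 0, 0, 0], [7, -206, 339, 1.375, 0, 0, 0], [7, -206, 339, 1.375, 0, 0, 0], [7, -206, 339, 1.375, 0, 0, 0], [7, -206, 339, 1.375, 0, 0, 0], [7, -206, 339, 1.375, 0, 0, 0], [7, -206, 339, 1.375, 0, 0, 0]],
  ],
)

```text
time_s: 0.77
eef_pos: [0.4008, 0.3195, 0.1916]
tcp_rot: [[-0.0, 0.967, 0.256], [-0.0, 0.256, -0.967], [-1.0, -0.001, 0.0]]
ft_force: [0.7, 1.4, -0.1]
gripper_width: 0.0851
```

```bash
python3 -c "
from h import *
goal(.4416,.2727,.19)"
```

```text
t 0.77 pos [0.4008 0.3195 0.1916] w 0.0851 f [ 0.7  1.4 -0.1] shift mm [ 1.6 27.5 55.7] rotvec [3.69e-01 3.00e-04 5.00e-04]
```

step_arm(
  plan=[
    [[2, 27.5, 55.7, 0.369, 0, 0, 0], [2, 27.5, 55.7, 0.369, 0, 0, 0], [2, 27.5, 55.7, 0.369, 0, 0, 0], [2, 27.5, 55.7, 0.369, 0, 0, 0], [2, 27.5, 55.7, 0.369, 0, 0, 0]],
  ],
)

```text
time_s: 1.18
eef_pos: [0.4409, 0.2745, 0.1895]
tcp_rot: [[-0.001, 0.995, -0.101], [-0.0, -0.101, -0.995], [-1.0, -0.001, 0.0]]
ft_force: [-0.0, 0.5, -0.4]
gripper_width: 0.0854
```

```bash
python3 - <<'E'
from h import *
goal(.4416,.2727,.008)
for n in("side","top"):
    p=proj(n,robot.observe()["eef_pos"]);print(n,p)
    im=optics.capture(n);x,y=int(p[0]),int(p[1])
    x0=max(0,x-60);y0=max(0,y-60)
    cv2.imwrite(f"pics/{n}1.png",cv2.resize(im[y0:y0+120,x0:x0+120],None,fx=5,fy=5,interpolation=cv2.INTER_CUBIC));print(x0,y0)
E
```

```text
t 1.18 pos [0.4409 0.2745 0.1895] w 0.0854 f [-0.   0.5 -0.4] shift mm [181.5   1.    1.7] rotvec [0.0087 0.0003 0.001 ]
side [328.56957252 252.88412473]
268 192
top [152.43865065 262.46248126]
92 202
```

View pics/side1.png

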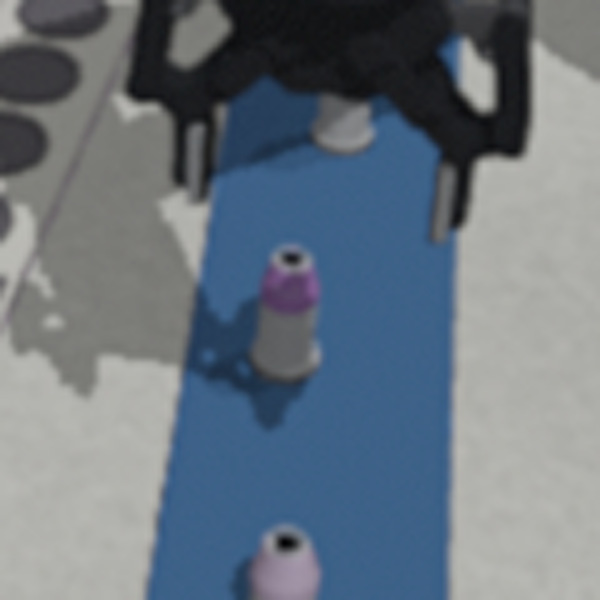

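View pics/top1.png

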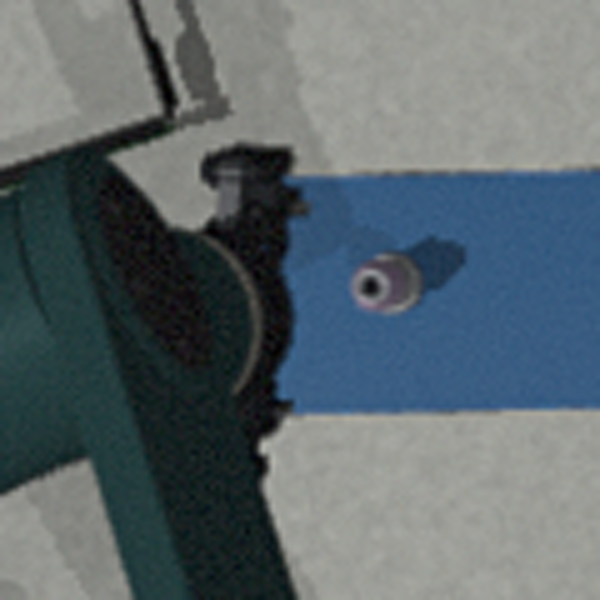

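```bash
python3 - <<'E'
from h import *
print(robot.observe()["eef_pos"])
for p in((306.4,232),(356,240),(331.2,236)):
    e,d=ray("side",p); X=e+d*(.2745-e[1])/d[1];print(p,X, onz("side",p,.2025))
print(proj("side",[.4409,.2745,.2025]))
E
```

```text
[0.44055128 0.27519145 0.18961096]
(306.4, 232) [0.48625275 0.2745     0.23574728] [0.48969224 0.23160379 0.2025    ]
(356, 240) [0.39115759 0.2745     0.22792789] [0.3893269  0.24216181 0.2025    ]
(331.2, 236) [0.4385257  0.2745     0.23181707] [0.43895857 0.23694853 0.2025    ]
[328.99879636 247.74205562]
```

```bash
python3 - <<'E'
from h import *
goal(.4416,.2727,.008)
im=optics.capture("side")
cv2.imwrite("pics/side2.png",cv2.resize(im[150:320,230:430],None,fx=4,fy=3.5 and 4,interpolation=cv2.INTER_CUBIC)[:600])
im=optics.capture("top")
cv2.imwrite("pics/top2.png",cv2.resize(im[220:310,100:220],None,fx=6,fy=6,interpolation=cv2.INTER_CUBIC))
print(onz("top",(151,263.4),.2025),onz("top",(152,243.4),.2025),onz("top",(150,283.4),.2025))
E
```

```text
t 1.28 pos [0.4406 0.2752 0.1896] w 0.0856 f [-0.8 -0.   0.4] shift mm [181.6   1.4   2.3] rotvec [0.0101 0.0002 0.0007]
[0.43901536 0.27513142 0.2025    ] [0.48699817 0.27218554 0.2025    ] [0.39118436 0.27814025 0.2025    ]
```

View pics/side2.png

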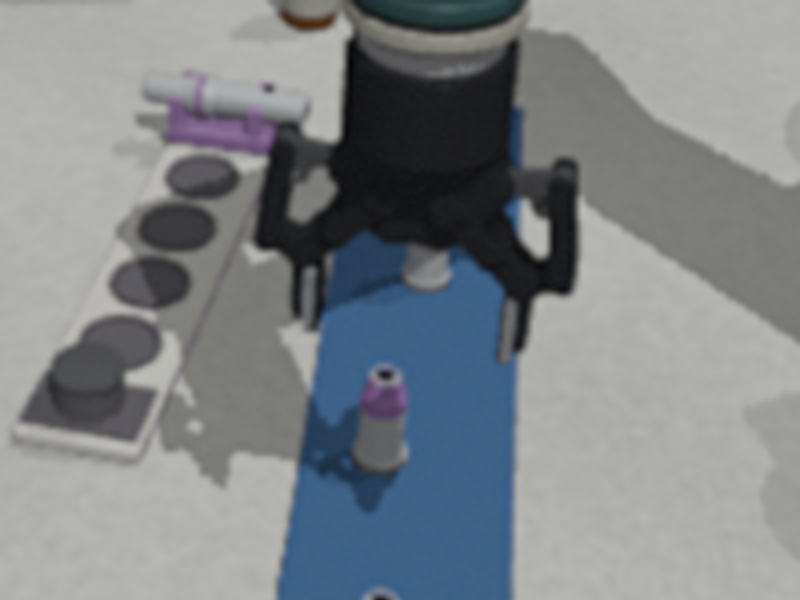

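View pics/top2.png

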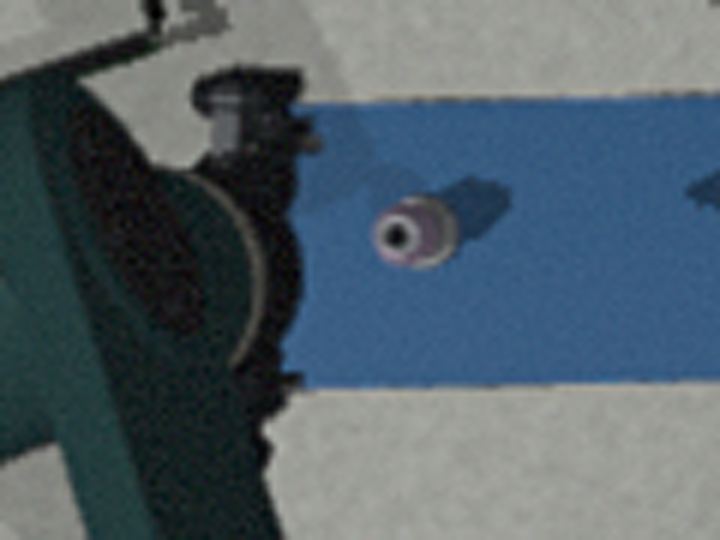

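```bash
python3 - <<'E'
from h import *
print(tri((153,244),(307.5,232)),tri((150,283.3),(356,240)))
print(tri((163,258.7),(325.2,300)))
E
```

```text
(array([0.48525236, 0.26341974, 0.22740702]), np.float64(0.0005056411092595642)) (array([0.39220562, 0.27203089, 0.22588068]), np.float64(0.0023848853706395427))
(array([0.44261377, 0.27833475, 0.06300562]), np.float64(0.005177540221715663))
```

step_arm(
  plan=[
    [[0, 1, 2, 0.01, 0, 0, 1], [0, 1, 2, 0.01, 0, 0, 1], [0, 1, 2, 0.01, 0, 0, 1], [0, 1, 2, 0.01, 0, 0, 1], [0, 1, 2, 0.01, 0, 0, 1], [0, 1, 2, 0.01, 0, 0, 1], [0, 1, 2, 0.01, 0, 0, 1], [0, 1, 2, 0.01, 0, 0, 1]],
  ],
)

```text
time_s: 2.05
eef_pos: [0.4421, 0.2727, 0.1898]
tcp_rot: [[-0.0, 0.994, -0.114], [-0.0, -0.114, -0.994], [-1.0, -0.0, 0.0]]
ft_force: [0.0, -0.1, -0.5]
gripper_width: 0.0002
```

```bash
python3 - <<'E'
from h import *
goal(.4416,.2727,.008)
print(proj("side",robot.observe()["eef_pos"]),proj("top",robot.observe()["eef_pos"]))
im=optics.capture("side")
cv2.imwrite("pics/side3.png",cv2.resize(im[200:320,270:400],None,fx=5,fy=5,interpolation=cv2.INTER_CUBIC)[:600])
im=optics.capture("top")
cv2.imwrite("pics/top3.png",cv2.resize(im[220:310,100:220],None,fx=6,fy=6,interpolation=cv2.INTER_CUBIC))
E
```

```text
t 2.05 pos [0.4421 0.2727 0.1898] w 0.0002 f [ 0.  -0.1 -0.5] shift mm [181.8  -0.4   0. ] rotvec [-0.0039  0.0001  0.    ]
[328.071527   252.09178572] [153.31815574 261.88254113]
```

View pics/side3.png

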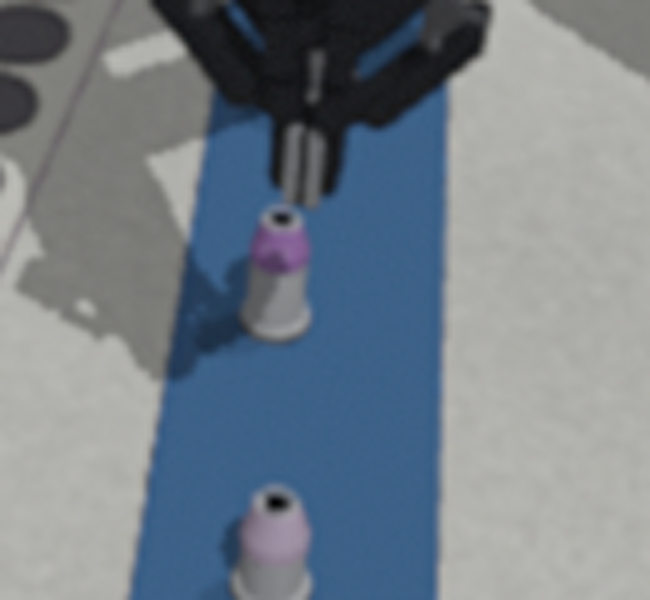

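View pics/top3.png

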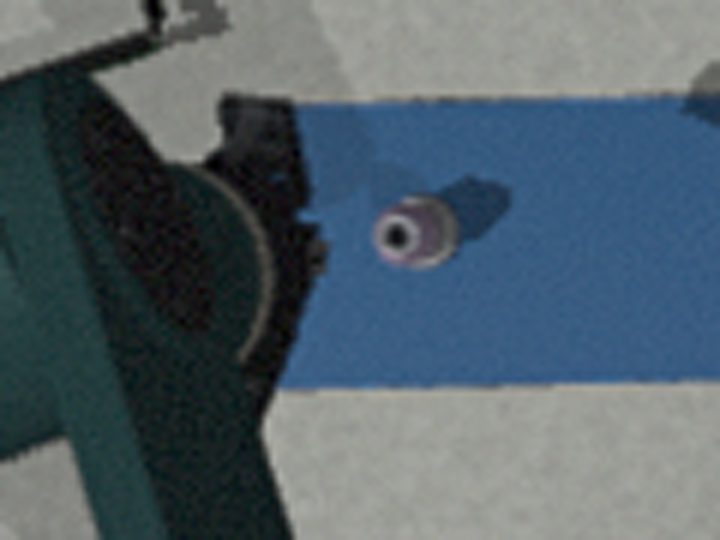

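```bash
python3 - <<'E'
from h import *
for u in (150,151.5,154.2): print(tri((u,262),(330.4,241.2)))
E
```

```text
(array([0.44113342, 0.27340699, 0.21802939]), np.float64(0.0037780150795293566))
(array([0.4410705 , 0.27043426, 0.21565915]), np.float64(0.003577498679473879))
(array([0.4409564 , 0.26505335, 0.21136895]), np.float64(0.003214124727981308))
```

step_arm(
  plan=[
    [[0, 0, 0, 0, 0, 0, 0], [0, 0, 0, 0, 0, 0, 0], [0, 0, 0, 0, 0, 0, 0], [0, 0, 0, 0, 0, 0, 0], [30, 0, 0, 0, 0, 0, 0], [70, 0, 0, 0, 0, 0, 0], [110, 0, 0, 0, 0, 0, 0], [110, 0, 0, 0, 0, 0, 0]],
  ],
)

```text
time_s: 2.82
eef_pos: [0.4368, 0.2702, 0.0738]
tcp_rot: [[-0.011, 0.993, -0.114], [-0.005, -0.114, -0.993], [-1.0, -0.01, 0.006]]
ft_force: [-1.4, -0.1, -1.4]
gripper_width: 0.0855
```

```bash
python3 - <<'E'
from h import *
goal(.4416,.2727,.030)
print(proj("side",robot.observe()["eef_pos"]),proj("top",robot.observe()["eef_pos"]))
im=optics.capture("side")
cv2.imwrite("pics/side4.png",cv2.resize(im[230:350,270:400],None,fx=5,fy=5,interpolation=cv2.INTER_CUBIC)[:600])
E
```

```text
t 2.82 pos [0.4368 0.2702 0.0738] w 0.0855 f [-1.4 -0.1 -1.4] shift mm [43.7  4.9 -3.3] rotvec [-0.0042  0.0062  0.0104]
[327.28271212 293.79054621] [165.13982816 261.91904267]
```

View pics/side4.png

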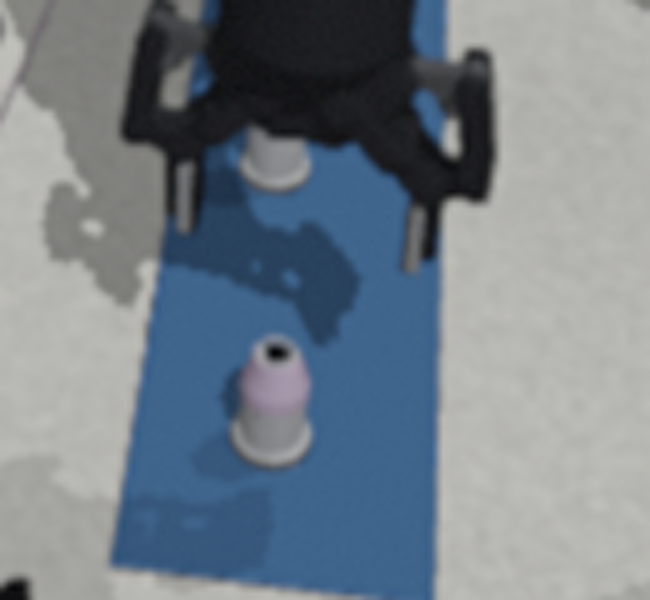

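```bash
python3 - <<'E'
from h import *
print(onz("top",(154.2,262),.19),onz("top",(154.2,262),.215))
goal(.4416,.2727,.065)
im=optics.capture("top")
cv2.imwrite("pics/top4.png",cv2.resize(im[220:310,110:230],None,fx=6,fy=6,interpolation=cv2.INTER_CUBIC))
im=optics.capture("side")
cv2.imwrite("pics/side5.png",cv2.resize(im[230:350,270:400],None,fx=5,fy=5,interpolation=cv2.INTER_CUBIC)[:600])
goal(.4416,.2727,.065)
E
```

```text
[0.44173083 0.2704875  0.19      ] [0.44270505 0.26418414 0.215     ]
t 2.87 pos [0.4385 0.2711 0.0768] w 0.0856 f [ 0.1 -0.   0.3] shift mm [11.8  3.  -2. ] rotvec [-0.0041  0.0046  0.0077]
t 2.97 pos [0.4426 0.273  0.0808] w 0.0858 f [0.4 0.5 0. ] shift mm [15.8 -1.   0.4] rotvec [-0.004  -0.0001 -0.0002]
```

View pics/top4.png

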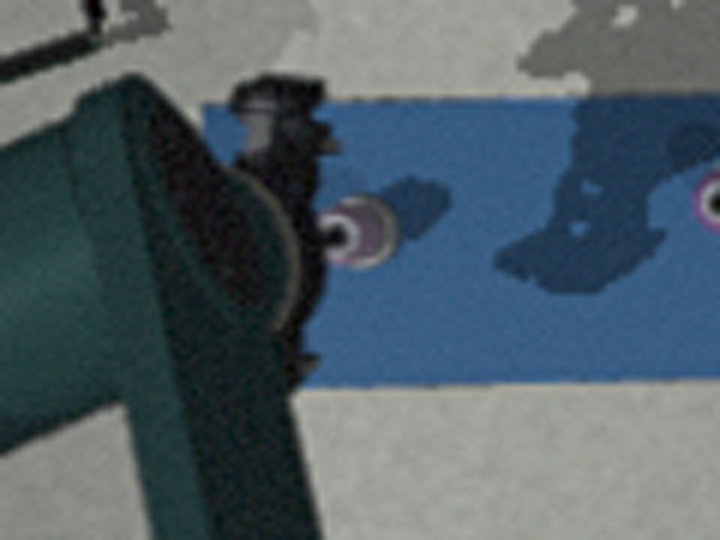

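View pics/side5.png

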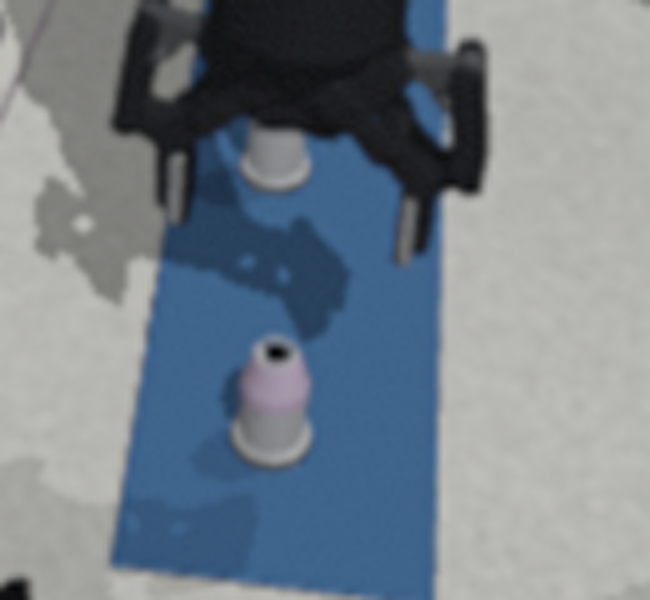

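```bash
python3 - <<'E'
from h import *
goal(.4416,.2727,.065)
print(tri((166.7,244.2),(305,274.4)),tri((163.3,280.3),(351,282.6)))
for p in((166.7,244.2),(163.3,280.3)): print(onz("top",p,.094),onz("top",p,.115))
for p in((305,274.4),(351,282.6)): print(onz("side",p,.094),onz("side",p,.115))
E
```

```text
t 2.97 pos [0.4426 0.273  0.0808] w 0.0858 f [0.4 0.5 0. ] shift mm [15.8 -1.   0.4] rotvec [-0.004  -0.0001 -0.0002]
(array([0.48545239, 0.25736161, 0.11018594]), np.float64(0.0024836774916420948)) (array([0.39055056, 0.26737033, 0.11023051]), np.float64(0.00035333812951002426))
[0.48419527 0.26090902 0.094     ] [0.48421877 0.25619535 0.115     ]
[0.38944992 0.27114899 0.094     ] [0.39110327 0.26625916 0.115     ]
[0.48806157 0.24007272 0.094     ] [0.48628576 0.2625863  0.115     ]
[0.38939296 0.25019486 0.094     ] [0.39066178 0.2723961  0.115     ]
```

step_arm(
  plan=[
    [[25, -1, 0, 0, 0, 0, 0], [46, -1, 0, 0, 0, 0, 0], [46, -1, 0, 0, 0, 0, 0], [46, -1, 0, 0, 0, 0, 0], [46, -1, 0, 0, 0, 0, 0]],
  ],
)

```text
time_s: 3.38
eef_pos: [0.4429, 0.2736, 0.0361]
tcp_rot: [[0.003, 0.994, -0.114], [0.001, -0.114, -0.994], [-1.0, 0.003, -0.002]]
ft_force: [0.3, 0.4, 0.6]
gripper_width: 0.0853
```

```bash
python3 - <<'E'
from h import *
goal(.4416,.2727,.008)
im=optics.capture("side")
cv2.imwrite("pics/side6.png",cv2.resize(im[230:350,270:400],None,fx=5,fy=5,interpolation=cv2.INTER_CUBIC)[:600])
goal(.4416,.2727,.008)
E
```

```text
t 3.38 pos [0.4429 0.2736 0.0361] w 0.0853 f [0.3 0.4 0.6] shift mm [28.1 -1.2  1.1] rotvec [-0.004  -0.0018 -0.0032]
t 3.43 pos [0.4429 0.2737 0.036 ] w 0.0852 f [ 0.7 -0.1 -0.2] shift mm [28.  -1.3  1.2] rotvec [-0.0039 -0.0019 -0.0033]
```

View pics/side6.png

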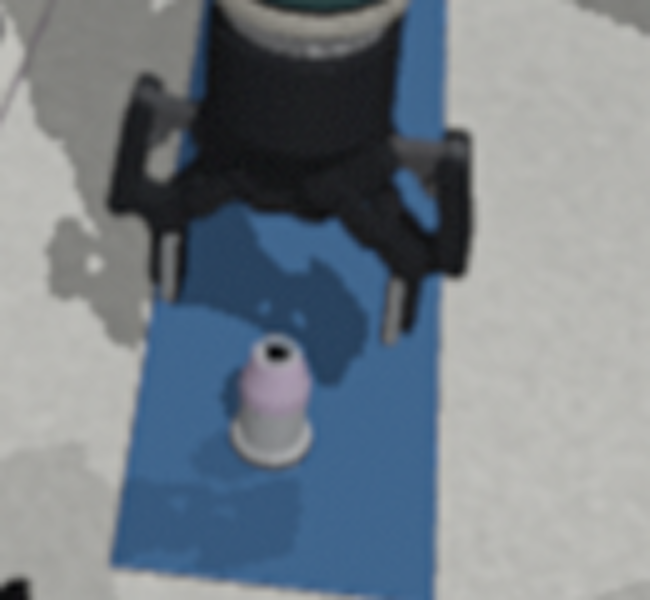

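step_arm(
  plan=[
    [[26, -1, 1, 0, 0, 0, 0], [26, -1, 1, 0, 0, 0, 0], [26, -1, 1, 0, 0, 0, 0], [26, -1, 1, 0, 0, 0, 0]],
  ],
)

```text
time_s: 3.77
eef_pos: [0.4405, 0.2721, 0.0089]
tcp_rot: [[0.001, 0.994, -0.114], [0.0, -0.114, -0.994], [-1.0, 0.001, -0.0]]
ft_force: [-0.6, 1.0, 0.4]
gripper_width: 0.0856
```

```bash
python3 - <<'E'
from h import *
goal(.4416,.2727,.008)
im=optics.capture("side")
cv2.imwrite("pics/side7.png",cv2.resize(im[230:350,270:400],None,fx=5,fy=5,interpolation=cv2.INTER_CUBIC)[:600])
im=optics.capture("top")
cv2.imwrite("pics/top7.png",cv2.resize(im[220:310,110:230],None,fx=6,fy=6,interpolation=cv2.INTER_CUBIC))
E
```

```text
t 3.77 pos [0.4405 0.2721 0.0089] w 0.0856 f [-0.6  1.   0.4] shift mm [ 0.9  1.  -0.7] rotvec [-0.004  -0.0004 -0.0008]
```

View pics/side7.png

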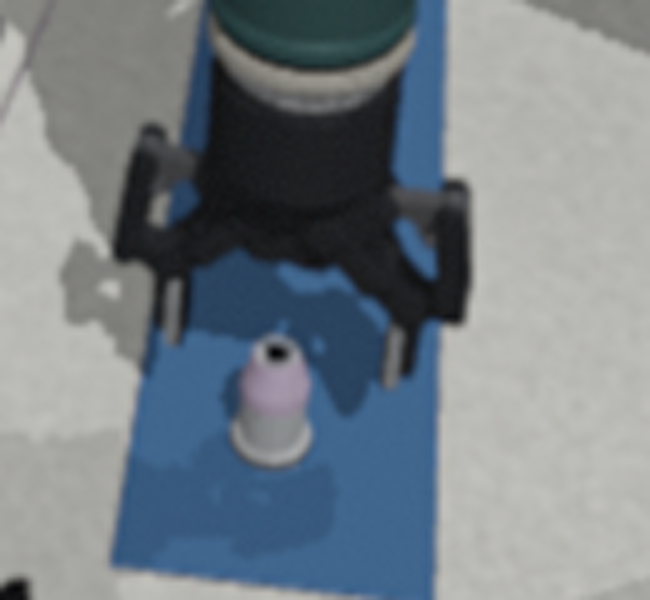

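View pics/top7.png

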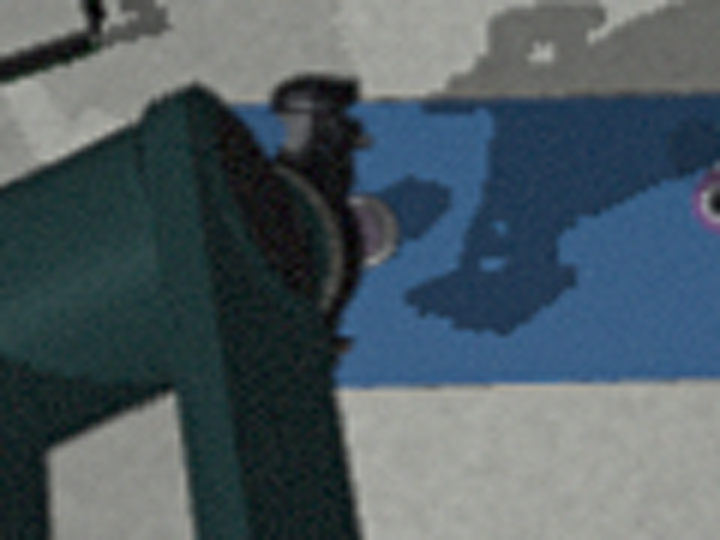

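```bash
python3 - <<'E'
from h import *
for z in(.022,.04,.06): print(z,[onz("top",p,z).round(4) for p in((171,243.3),(168,277.5))],[onz("side",p,z).round(4) for p in((304.8,298.6),(348.4,307.4))])
print(tri((171,243.3),(304.8,298.6)),tri((168,277.5),(348.4,307.4)))
# side: row of barrel
print(proj("side",[.4405,.283,.022]),proj("side",[.4405,.272,.022]),proj("side",[.4405,.272,.06]), proj("side",[.4405,.261,.04]))
E
```

```text
0.022 [array([0.4864, 0.2649, 0.022 ]), array([0.3913, 0.2746, 0.022 ])] [array([0.4861, 0.241 , 0.022 ]), array([0.3887, 0.2526, 0.022 ])]
0.04 [array([0.4864, 0.2611, 0.04  ]), array([0.3926, 0.2706, 0.04  ])] [array([0.4847, 0.2584, 0.04  ]), array([0.3897, 0.2698, 0.04  ])]
0.06 [array([0.4863, 0.2568, 0.06  ]), array([0.3941, 0.2662, 0.06  ])] [array([0.4833, 0.2778, 0.06  ]), array([0.3908, 0.2888, 0.06  ])]
(array([0.48546278, 0.26054511, 0.04216969]), np.float64(0.001791401875546371)) (array([0.39117565, 0.27047566, 0.04061837]), np.float64(0.0029633444037950206))
[323.73160233 315.14194677] [324.11169654 311.30965449] [325.10816388 298.86023312] [324.95131931 301.73202545]
```

step_arm(
  plan=[
    [[5, 0, 0, 0, 0, 0, 0], [10, 0, 0, 0, 0, 0, 0], [12, 0, 0, 0, 0, 0, 0], [12, 0, 0, 0, 0, 0, 0], [12, 0, 0, 0, 0, 0, 0]],
  ],
)

```text
time_s: 4.28
eef_pos: [0.4396, 0.2718, -0.0045]
tcp_rot: [[-0.001, 0.994, -0.114], [-0.0, -0.114, -0.994], [-1.0, -0.001, 0.001]]
ft_force: [0.6, 0.1, -0.7]
gripper_width: 0.0858
```

```bash
python3 - <<'E'
from h import *
goal(.4416,.2727,-.003)
im=optics.capture("side")
cv2.imwrite("pics/side8.png",cv2.resize(im[230:350,270:400],None,fx=5,fy=5,interpolation=cv2.INTER_CUBIC)[:600])
E
```

```text
t 4.28 pos [ 0.4396  0.2718 -0.0045] w 0.0858 f [ 0.6  0.1 -0.7] shift mm [-1.5  1.9 -1.2] rotvec [-0.0039  0.0005  0.0007]
```

View pics/side8.png

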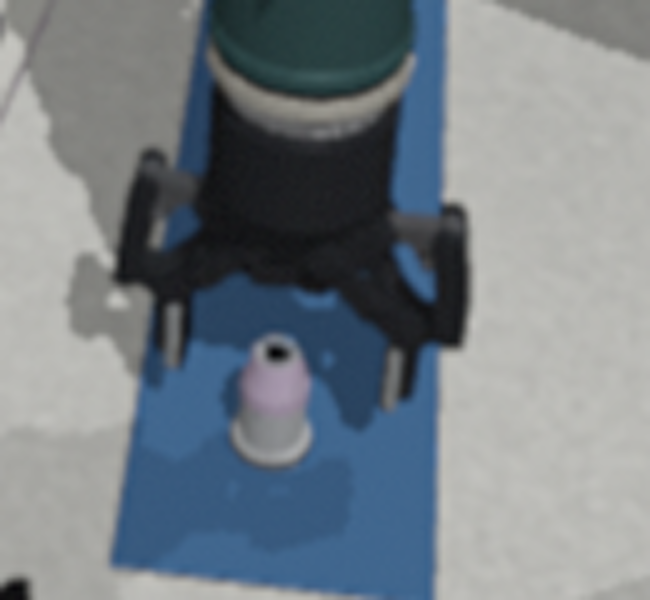

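step_arm(
  plan=[
    [[2, 1, -1, 0, 0, 0, 0], [4, 1, -1, 0, 0, 0, 0], [6, 1, -1, 0, 0, 0, 0], [6, 1, -1, 0, 0, 0, 0]],
  ],
)

```text
time_s: 4.67
eef_pos: [0.4408, 0.2727, -0.0106]
tcp_rot: [[-0.001, 0.994, -0.114], [-0.0, -0.114, -0.994], [-1.0, -0.001, 0.0]]
ft_force: [0.3, 0.1, -0.5]
gripper_width: 0.0855
```

step_arm(
  plan=[
    [[2, 0, 0, 0, 0, 0, 0], [4, 0, 0, 0, 0, 0, 0], [4, 0, 0, 0, 0, 0, 0]],
  ],
)

```text
time_s: 4.92
eef_pos: [0.4408, 0.2727, -0.0146]
tcp_rot: [[-0.001, 0.994, -0.114], [-0.0, -0.114, -0.994], [-1.0, -0.001, 0.0]]
ft_force: [-1.0, -0.4, -0.1]
gripper_width: 0.0852
```

step_arm(
  plan=[
    [[3, 0, 0, 0, 0, 0, 0], [6, 0, 0, 0, 0, 0, 0], [9, 0, 0, 0, 0, 0, 0], [10, 0, 0, 0, 0, 0, 0], [10, 0, 0, 0, 0, 0, 0]],
  ],
)

```text
time_s: 5.33
eef_pos: [0.4407, 0.2726, -0.0246]
tcp_rot: [[-0.001, 0.994, -0.114], [-0.0, -0.114, -0.994], [-1.0, -0.001, 0.0]]
ft_force: [0.2, 0.3, -0.1]
gripper_width: 0.0854
```

```bash
python3 - <<'E'
from h import *
goal(.4416,.2727,-.03)
im=optics.capture("side")
cv2.imwrite("pics/side9.png",cv2.resize(im[250:350,270:390],None,fx=6,fy=6,interpolation=cv2.INTER_CUBIC)[:600])
im=optics.capture("top")
cv2.imwrite("pics/top9.png",cv2.resize(im[220:310,110:230],None,fx=6,fy=6,interpolation=cv2.INTER_CUBIC))
E
```

```text
t 5.33 pos [ 0.4407  0.2726 -0.0246] w 0.0854 f [ 0.2  0.3 -0.1] shift mm [ 5.4  0.9 -0.2] rotvec [-0.004   0.0005  0.0007]
```

View pics/side9.png

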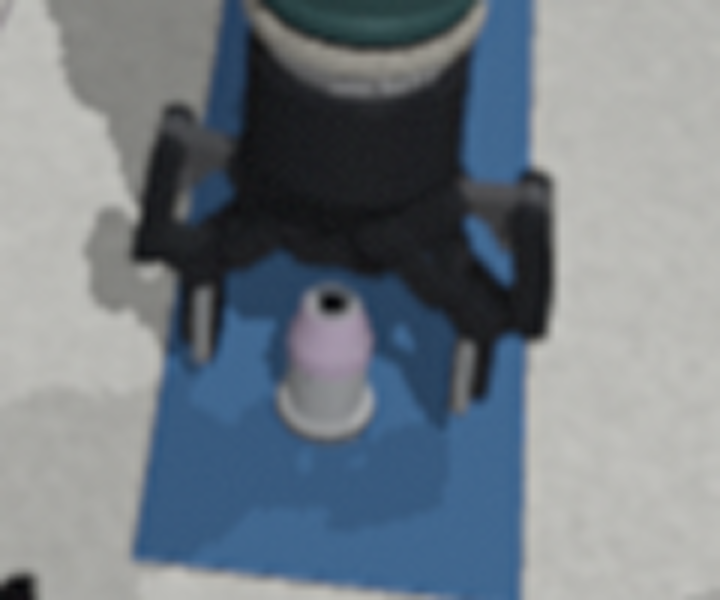

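View pics/top9.png

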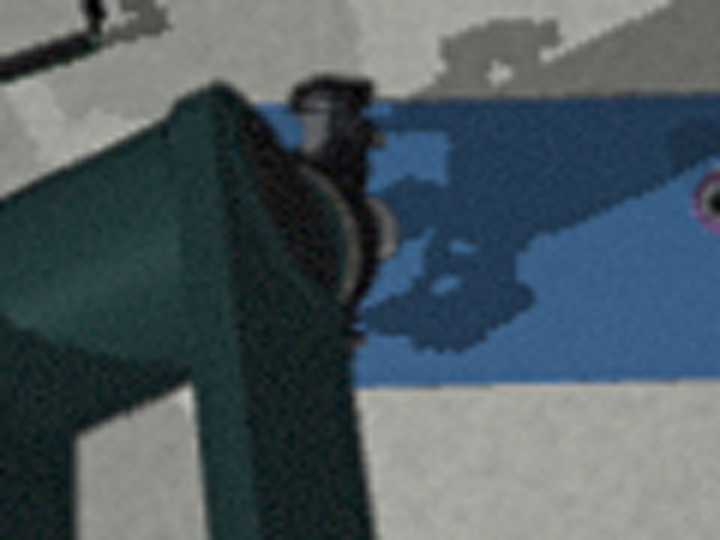

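step_arm(
  plan=[
    [[4, 1, 0, 0, 0, 0, 0], [4, 1, 0, 0, 0, 0, 0], [4, 1, 0, 0, 0, 0, 1], [4, 1, 0, 0, 0, 0, 1], [4, 1, 0, 0, 0, 0, 1], [4, 1, 0, 0, 0, 0, 1], [4, 1, 0, 0, 0, 0, 1], [4, 1, 0, 0, 0, 0, 1]],
  ],
)

```text
time_s: 6.1
eef_pos: [0.4421, 0.2727, -0.0276]
tcp_rot: [[0.0, 0.994, -0.114], [0.0, -0.114, -0.994], [-1.0, 0.0, -0.0]]
ft_force: [-0.6, -0.1, 6.7]
gripper_width: 0.029
```

```bash
python3 - <<'E'
from h import *
goal(.4416,.2727,-.03)
im=optics.capture("side")
cv2.imwrite("pics/side10.png",cv2.resize(im[250:350,270:390],None,fx=6,fy=6,interpolation=cv2.INTER_CUBIC)[:600])
E
```

```text
t 6.1 pos [ 0.4421  0.2727 -0.0276] w 0.029 f [-0.6 -0.1  6.7] shift mm [ 2.4 -0.5  0.1] rotvec [-0.004  -0.     -0.0003]
```

View pics/side10.png

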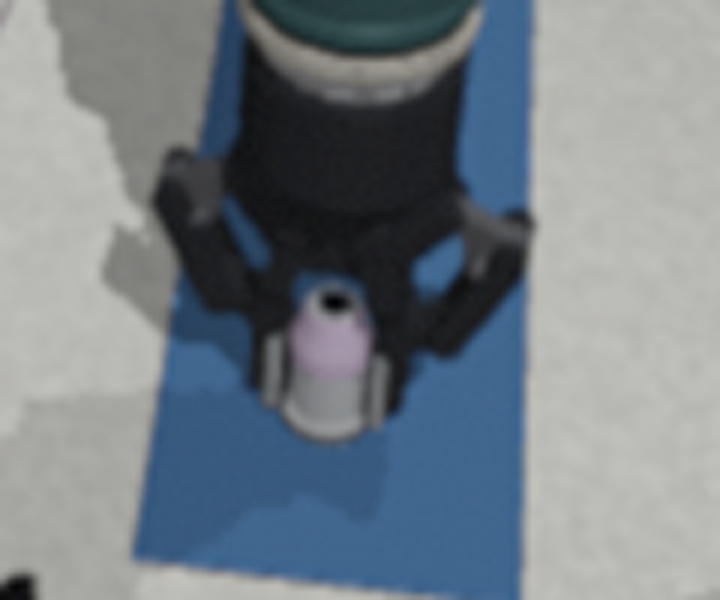

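step_arm(
  plan=[
    [[-10, 0, 0, 0, 0, 0, 1], [-40, 0, 0, 0, 0, 0, 1], [-80, 0, 0, 0, 0, 0, 1], [-120, 0, 0, 0, 0, 0, 1], [-120, 0, 0, 0, 0, 0, 1]],
  ],
)

```text
time_s: 6.57
eef_pos: [0.4468, 0.2749, 0.0992]
tcp_rot: [[0.011, 0.993, -0.114], [0.005, -0.114, -0.994], [-1.0, 0.01, -0.006]]
ft_force: [1.5, 0.8, 0.9]
gripper_width: 0.0292
```

```bash
python3 - <<'E'
from h import *
goal(.608,-.183,.092)
im=optics.capture("side")
cv2.imwrite("pics/side11.png",cv2.resize(im[200:320,270:400],None,fx=5,fy=5,interpolation=cv2.INTER_CUBIC)[:600])
E
```

```text
t 6.57 pos [0.4468 0.2749 0.0992] w 0.0292 f [1.5 0.8 0.9] shift mm [  6.7 212.1 436.7] rotvec [-0.0038 -0.0061 -0.0104]
```

View pics/side11.png

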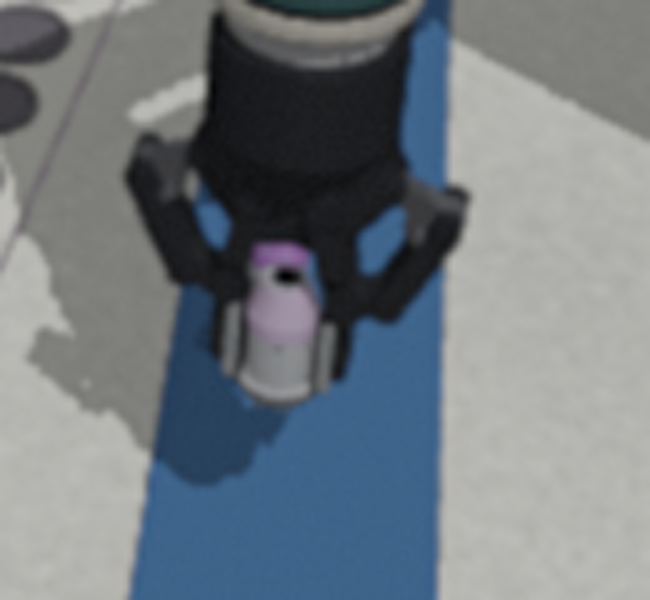

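step_arm(
  plan=[
    [[0, 9, 18, 0, 0, 0, 1], [0, 25, 50, 0, 0, 0, 1], [0, 41, 84, 0, 0, 0, 1], [0, 58, 118, 0, 0, 0, 1], [0, 75, 152, 0, 0, 0, 1], [0, 92, 186, 0, 0, 0, 1], [0, 109, 220, 0, 0, 0, 1], [0, 125, 254, 0, 0, 0, 1]],
  ],
)

```text
time_s: 7.28
eef_pos: [0.5368, 0.0043, 0.0912]
tcp_rot: [[-0.002, 0.993, -0.114], [0.0, -0.114, -0.993], [-1.0, -0.002, 0.0]]
ft_force: [1.3, 0.6, -1.0]
gripper_width: 0.0293
```

step_arm(
  plan=[
    [[0, 16, 33, 0, 0, 0, 1], [0, 33, 67, 0, 0, 0, 1], [0, 50, 101, 0, 0, 0, 1], [0, 66, 135, 0, 0, 0, 1], [0, 82, 162, 0, 0, 0, 1], [0, 90, 181, 0, 0, 0, 1], [0, 90, 181, 0, 0, 0, 1], [0, 90, 181, 0, 0, 0, 1]],
  ],
)

```text
time_s: 7.95
eef_pos: [0.6053, -0.1847, 0.0908]
tcp_rot: [[-0.002, 0.993, -0.116], [0.001, -0.116, -0.993], [-1.0, -0.002, -0.001]]
ft_force: [0.1, 0.6, -1.0]
gripper_width: 0.0294
```

```bash
python3 - <<'E'
from h import *
goal(.608,-.183,-.0136)
im=optics.capture("side")
cv2.imwrite("pics/side12.png",cv2.resize(im[130:250,230:360],None,fx=5,fy=5,interpolation=cv2.INTER_CUBIC)[:600])
im=optics.capture("top")
cv2.imwrite("pics/top12.png",cv2.resize(im[150:260,240:390],None,fx=5,fy=5,interpolation=cv2.INTER_CUBIC)[:600])
goal(.608,-.183,-.0136)
E
```

```text
t 7.95 pos [ 0.6053 -0.1847  0.0908] w 0.0294 f [ 0.1  0.6 -1. ] shift mm [104.4   2.6  -1.9] rotvec [-0.0061 -0.0007  0.002 ]
t 8.05 pos [ 0.6047 -0.1828  0.0909] w 0.0296 f [-0.3 -0.2 -1.9] shift mm [104.5   3.5  -0. ] rotvec [-0.004  -0.0011  0.0026]
```

View pics/side12.png

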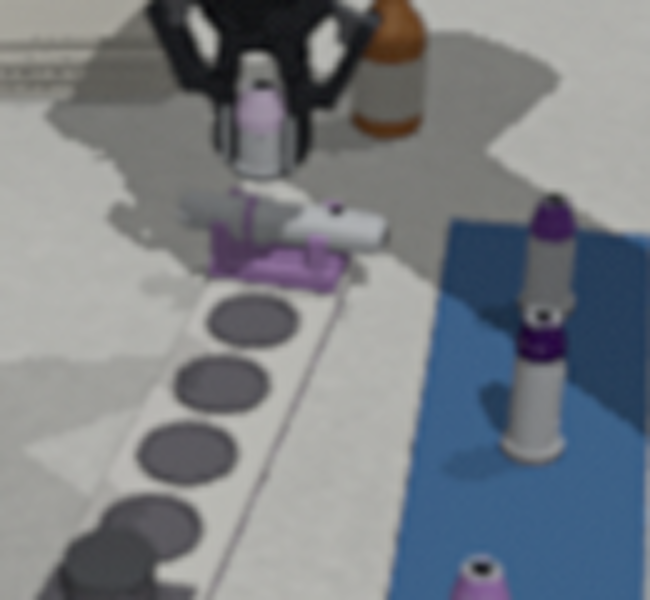

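View pics/top12.png

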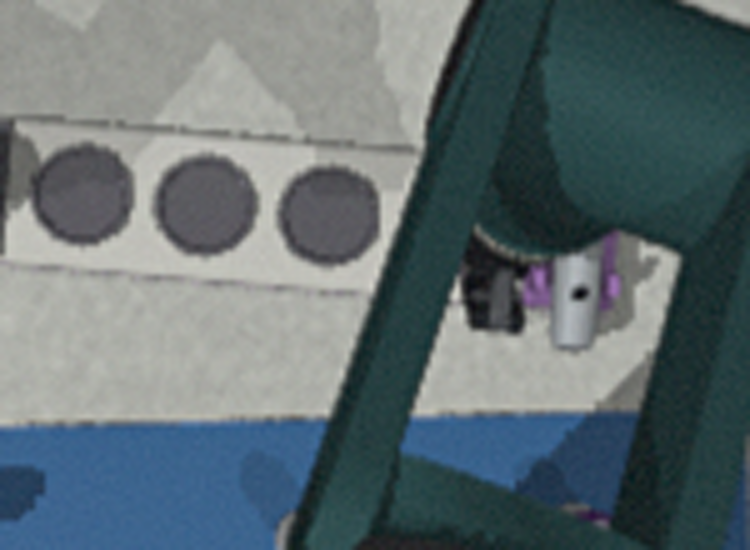

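```bash
python3 - <<'E'
from h import *
for z in(.1755,.1215): print(proj("side",[.6047,-.1828,z]),proj("side",[.608,-.183,z]))
print(proj("side",[.608,-.183,.018]), proj("side",[.608,-.183,.02]))
E
```

```text
[281.24805596 146.9122547 ] [280.10523896 146.79221524]
[281.18691366 163.66430844] [280.07090884 163.54078872]
[280.00712512 193.53866867] [280.00833268 192.98336467]
```

step_arm(
  plan=[
    [[0, 5, 0, 0, 0, 0, 1], [25, 5, 0, 0, 0, 0, 1], [55, 5, 0, 0, 0, 0, 1], [80, 5, 0, 0, 0, 0, 1], [95, 5, 0, 0, 0, 0, 1], [100, 5, 0, 0, 0, 0, 1], [100, 5, 0, 0, 0, 0, 1]],
  ],
)

```text
time_s: 8.63
eef_pos: [0.61, -0.1829, -0.0095]
tcp_rot: [[-0.003, 0.994, -0.113], [0.001, -0.112, -0.994], [-1.0, -0.003, -0.001]]
ft_force: [-0.8, 0.0, -0.3]
gripper_width: 0.0293
```

```bash
python3 - <<'E'
from h import *
goal(.610,-.183,-.0146)
im=optics.capture("side")
cv2.imwrite("pics/side13.png",cv2.resize(im[150:250,230:350],None,fx=6,fy=6,interpolation=cv2.INTER_CUBIC)[:600])
E
```

```text
t 8.63 pos [ 0.61   -0.1829 -0.0095] w 0.0293 f [-0.8  0.  -0.3] shift mm [5.1 0.1 0.1] rotvec [-0.0027 -0.0009  0.0031]
```

View pics/side13.png

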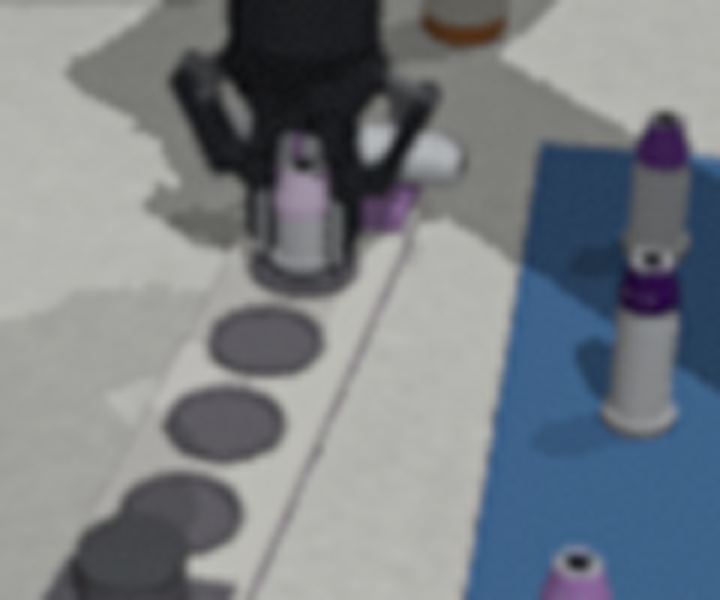

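step_arm(
  plan=[
    [[2, 0, 0, 0, 0, 0, 1], [3.5, 0, 0, 0, 0, 0, 1], [4.5, 0, 0, 0, 0, 0, 1], [4.5, 0, 0, 0, 0, 0, 1]],
  ],
)

```text
time_s: 9.02
eef_pos: [0.6116, -0.1847, -0.012]
tcp_rot: [[0.001, 0.994, -0.114], [-0.001, -0.114, -0.994], [-1.0, 0.001, 0.0]]
ft_force: [-0.2, 0.5, -1.2]
gripper_width: 0.0291
```

step_arm(
  plan=[
    [[1, 0, 0, 0, 0, 0, 1], [2, 0, 0, 0, 0, 0, 1], [2, 0, 0, 0, 0, 0, 1]],
  ],
)

```text
time_s: 9.27
eef_pos: [0.6114, -0.1847, -0.0144]
tcp_rot: [[0.001, 0.993, -0.114], [-0.0, -0.114, -0.993], [-1.0, 0.001, 0.0]]
ft_force: [0.1, -0.6, 1.1]
gripper_width: 0.0294
```

Just touching, about 1–2 N. One more millimetre, then release and back off.

step_arm(
  plan=[
    [[1, 0, 0, 0, 0, 0, 1], [1, 0, 0, 0, 0, 0, 1], [1, 0, 0, 0, 0, 0, 0.55], [1, 0, 0, 0, 0, 0, 0.4], [1, 0, 0, 0, 0, 0, 0.2], [1, 0, 0, 0, 0, 0, 0], [1, 0, 0, 0, 0, 0, 0], [1, 0, 0, 0, 0, 0, 0]],
  ],
)

```text
time_s: 9.93
eef_pos: [0.6111, -0.1845, -0.0159]
tcp_rot: [[-0.0, 0.994, -0.114], [0.0, -0.114, -0.994], [-1.0, -0.0, 0.0]]
ft_force: [1.5, -0.2, -0.1]
gripper_width: 0.0853
```

step_arm(
  plan=[
    [[-10, 0, 0, 0, 0, 0, 0], [-30, 0, 0, 0, 0, 0, 0], [-60, 0, 0, 0, 0, 0, 0], [-100, 0, 0, 0, 0, 0, 0], [-130, 0, 0, 0, 0, 0, 0], [-130, 0, 0, 0, 0, 0, 0]],
  ],
)

```text
time_s: 10.43
eef_pos: [0.6159, -0.1864, 0.1222]
tcp_rot: [[0.011, 0.993, -0.114], [-0.005, -0.114, -0.994], [-1.0, 0.012, 0.004]]
ft_force: [1.2, -0.7, 1.1]
gripper_width: 0.0856
```

```bash
python3 - <<'E'
from h import *
goal(.4535,.0964,.115)
im=optics.capture("side")
cv2.imwrite("pics/side14.png",cv2.resize(im[150:250,230:350],None,fx=6,fy=6,interpolation=cv2.INTER_CUBIC)[:600])
E
```

```text
t 10.43 pos [ 0.6159 -0.1864  0.1222] w 0.0856 f [ 1.2 -0.7  1.1] shift mm [   4.  -193.6 -262.6] rotvec [-0.0039  0.0036 -0.0118]
```

View pics/side14.png

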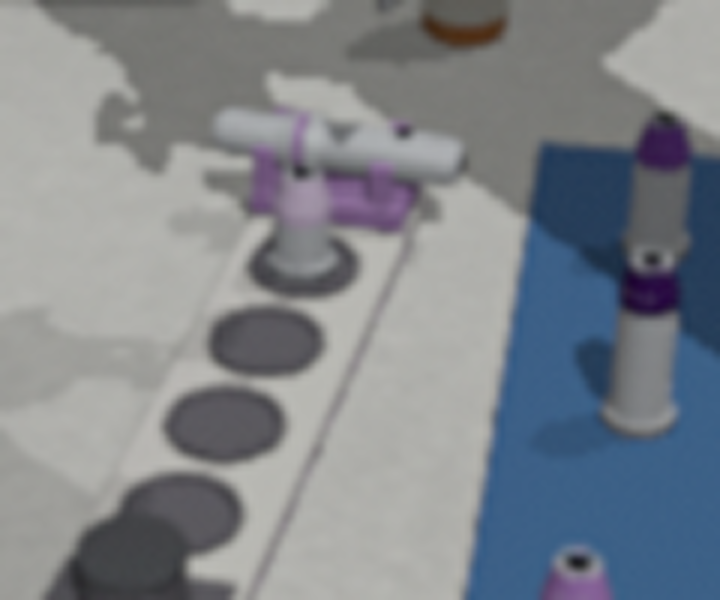

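step_arm(
  plan=[
    [[0, -22, -30, 0, 0, 0, 0], [0, -45, -63, 0, 0, 0, 0], [0, -69, -96, 0, 0, 0, 0], [0, -93, -129, 0, 0, 0, 0], [0, -117, -162, 0, 0, 0, 0], [0, -141, -195, 0, 0, 0, 0], [0, -165, -230, 0, 0, 0, 0], [0, -186, -262, 0, 0, 0, 0]],
  ],
)

```text
time_s: 11.15
eef_pos: [0.4534, 0.0984, 0.1136]
tcp_rot: [[-0.002, 0.993, -0.114], [-0.0, -0.114, -0.993], [-1.0, -0.002, 0.0]]
ft_force: [0.4, -0.0, 0.9]
gripper_width: 0.0853
```

step_arm(
  plan=[
    [[0, 0, 0, 0, 0, 0, 0], [0, 0, 0, 0, 0, 0, 0], [30, 0, 0, 0, 0, 0, 0], [50, 0, 0, 0, 0, 0, 0], [50, 0, 0, 0, 0, 0, 0], [50, 0, 0, 0, 0, 0, 0]],
  ],
)

```text
time_s: 11.65
eef_pos: [0.4556, 0.0958, 0.0635]
tcp_rot: [[-0.003, 0.993, -0.115], [-0.001, -0.115, -0.993], [-1.0, -0.003, 0.001]]
ft_force: [1.4, 0.6, -0.8]
gripper_width: 0.0852
```

```bash
python3 - <<'E'
from h import *
goal(.4545,.096,-.024)
im=optics.capture("side")
cv2.imwrite("pics/side15.png",cv2.resize(im[180:300,270:400],None,fx=5,fy=5,interpolation=cv2.INTER_CUBIC)[:600])
E
```

```text
t 11.65 pos [0.4556 0.0958 0.0635] w 0.0852 f [ 1.4  0.6 -0.8] shift mm [87.5 -0.8 -0.1] rotvec [-0.0053  0.0009  0.003 ]
```

View pics/side15.png

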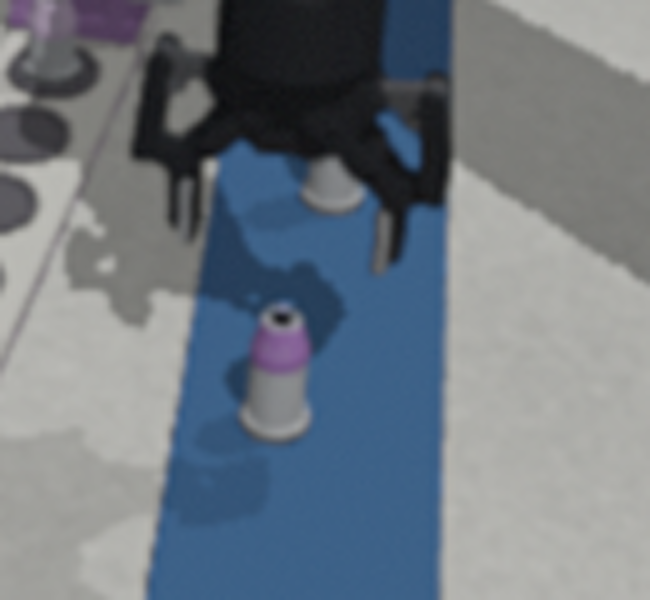

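step_arm(
  plan=[
    [[35, -1, 0, 0, 0, 0, 0], [65, -1, 0, 0, 0, 0, 0], [82, -1, 0, 0, 0, 0, 0], [86, -1, 0, 0, 0, 0, 0], [86, -1, 0, 0, 0, 0, 0], [86, -1, 0, 0, 0, 0, 0]],
  ],
)

```text
time_s: 12.2
eef_pos: [0.4565, 0.0968, -0.0206]
tcp_rot: [[0.002, 0.993, -0.114], [-0.0, -0.114, -0.993], [-1.0, 0.002, -0.0]]
ft_force: [0.5, -0.3, 0.1]
gripper_width: 0.0858
```

```bash
python3 - <<'E'
from h import *
goal(.4545,.096,-.024)
im=optics.capture("side")
cv2.imwrite("pics/side16.png",cv2.resize(im[180:300,270:400],None,fx=5,fy=5,interpolation=cv2.INTER_CUBIC)[:600])
E
```

```text
t 12.2 pos [ 0.4565  0.0968 -0.0206] w 0.0858 f [ 0.5 -0.3  0.1] shift mm [ 3.4 -1.9  1. ] rotvec [-0.0044 -0.0002 -0.0017]
```

View pics/side16.png

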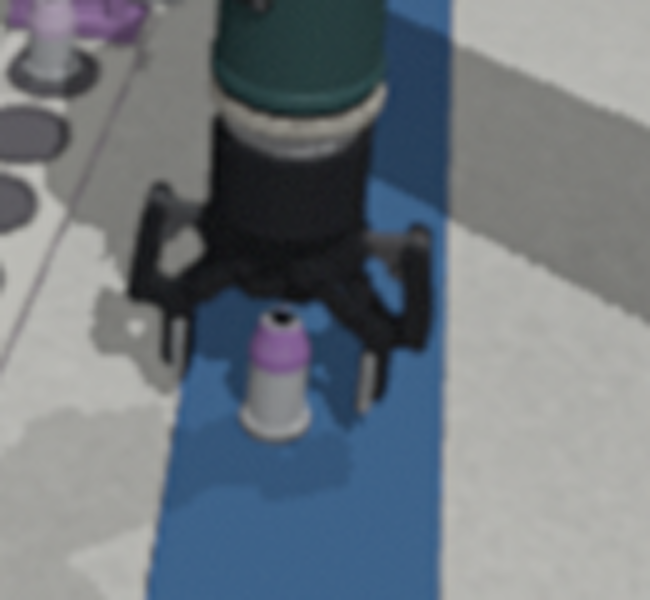

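step_arm(
  plan=[
    [[2, -1, 0, 0, 0, 0, 0], [2, -1, 0, 0, 0, 0, 1], [2, -1, 0, 0, 0, 0, 1], [2, -1, 0, 0, 0, 0, 1], [2, -1, 0, 0, 0, 0, 1], [2, -1, 0, 0, 0, 0, 1], [2, -1, 0, 0, 0, 0, 1], [2, -1, 0, 0, 0, 0, 1]],
  ],
)

```text
time_s: 12.92
eef_pos: [0.4543, 0.0972, -0.0233]
tcp_rot: [[0.0, 0.994, -0.114], [-0.0, -0.114, -0.994], [-1.0, 0.0, 0.0]]
ft_force: [-1.2, -0.5, 5.5]
gripper_width: 0.0264
```

step_arm(
  plan=[
    [[-10, 0, 0, 0, 0, 0, 1], [-35, 0, 0, 0, 0, 0, 1], [-70, 0, 0, 0, 0, 0, 1], [-105, 0, 0, 0, 0, 0, 1], [-120, 0, 0, 0, 0, 0, 1], [-120, 0, 0, 0, 0, 0, 1]],
  ],
)

```text
time_s: 13.42
eef_pos: [0.4571, 0.0974, 0.0998]
tcp_rot: [[0.007, 0.994, -0.114], [0.0, -0.114, -0.994], [-1.0, 0.007, -0.001]]
ft_force: [0.2, 0.1, -0.4]
gripper_width: 0.0269
```

```bash
python3 - <<'E'
from h import *
goal(.6187,-.115,.098)
E
```

```text
t 13.42 pos [0.4571 0.0974 0.0998] w 0.0269 f [ 0.2  0.1 -0.4] shift mm [  2.9 184.6 192.7] rotvec [-0.0038 -0.0012 -0.0071]
```

step_arm(
  plan=[
    [[0, 12, 12, 0, 0, 0, 1], [0, 37, 38, 0, 0, 0, 1], [0, 62, 64, 0, 0, 0, 1], [0, 89, 92, 0, 0, 0, 1], [0, 116, 120, 0, 0, 0, 1], [0, 143, 148, 0, 0, 0, 1], [0, 168, 174, 0, 0, 0, 1], [0, 186, 193, 0, 0, 0, 1]],
  ],
)

```text
time_s: 14.08
eef_pos: [0.6182, -0.1185, 0.0946]
tcp_rot: [[-0.001, 0.993, -0.115], [-0.0, -0.115, -0.993], [-1.0, -0.001, 0.0]]
ft_force: [0.5, -0.1, -0.9]
gripper_width: 0.0263
```

step_arm(
  plan=[
    [[0, 0, 0, 0, 0, 0, 1], [0, 0, 0, 0, 0, 0, 1], [0, 0, 0, 0, 0, 0, 1]],
  ],
)

```text
time_s: 14.33
eef_pos: [0.6152, -0.1149, 0.0946]
tcp_rot: [[-0.004, 0.993, -0.114], [0.001, -0.114, -0.993], [-1.0, -0.004, -0.001]]
ft_force: [-0.5, 0.8, -0.1]
gripper_width: 0.0269
```

```bash
python3 - <<'E'
from h import *
goal(.6187,-.115,-.0103)
im=optics.capture("side")
cv2.imwrite("pics/side17.png",cv2.resize(im[130:250,230:360],None,fx=5,fy=5,interpolation=cv2.INTER_CUBIC)[:600])
E
```

```text
t 14.33 pos [ 0.6152 -0.1149  0.0946] w 0.0269 f [-0.5  0.8 -0.1] shift mm [104.9   3.9  -0.2] rotvec [-0.0044 -0.001   0.0037]
```

View pics/side17.png

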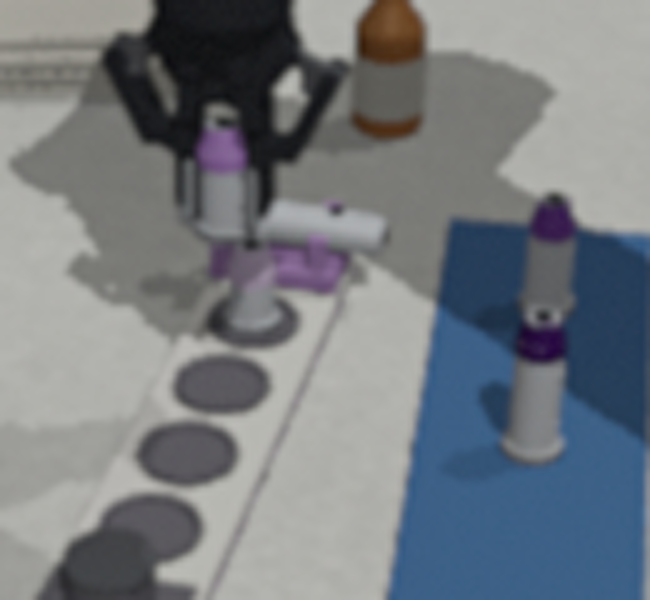

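step_arm(
  plan=[
    [[15, 3, 0, 0, 0, 0, 1], [45, 3, 0, 0, 0, 0, 1], [75, 3, 0, 0, 0, 0, 1], [92, 3, 0, 0, 0, 0, 1], [100, 3, 0, 0, 0, 0, 1], [101, 3, 0, 0, 0, 0, 1], [101, 3, 0, 0, 0, 0, 1]],
  ],
)

```text
time_s: 14.97
eef_pos: [0.6196, -0.1153, -0.0045]
tcp_rot: [[-0.001, 0.994, -0.113], [0.0, -0.113, -0.994], [-1.0, -0.001, -0.0]]
ft_force: [-0.3, -1.1, -0.3]
gripper_width: 0.027
```

step_arm(
  plan=[
    [[1, 0, 0, 0, 0, 0, 1], [2, 0, 0, 0, 0, 0, 1], [3, 0, 0, 0, 0, 0, 1], [3, 0, 0, 0, 0, 0, 1]],
  ],
)

```text
time_s: 15.3
eef_pos: [0.6205, -0.1163, -0.0069]
tcp_rot: [[0.001, 0.994, -0.114], [-0.0, -0.114, -0.994], [-1.0, 0.001, 0.0]]
ft_force: [0.5, 0.4, -0.5]
gripper_width: 0.0266
```

```bash
python3 - <<'E'
from h import *
goal(.6187,-.115,-.0103)
im=optics.capture("side")
cv2.imwrite("pics/side18.png",cv2.resize(im[150:250,230:350],None,fx=6,fy=6,interpolation=cv2.INTER_CUBIC)[:600])
E
```

```text
t 15.3 pos [ 0.6205 -0.1163 -0.0069] w 0.0266 f [ 0.5  0.4 -0.5] shift mm [ 3.4 -1.9 -1.1] rotvec [-0.004   0.0004 -0.0013]
```

View pics/side18.png

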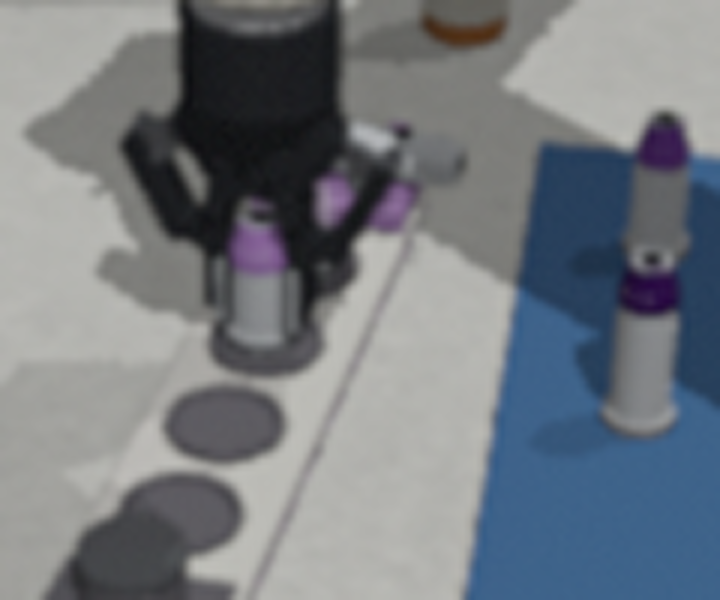

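step_arm(
  plan=[
    [[1, -2, -1, 0, 0, 0, 1], [2, -2, -1, 0, 0, 0, 1], [3, -2, -1, 0, 0, 0, 1], [3, -2, -1, 0, 0, 0, 1]],
  ],
)

```text
time_s: 15.68
eef_pos: [0.6178, -0.1148, -0.0103]
tcp_rot: [[-0.0, 0.994, -0.114], [0.0, -0.114, -0.994], [-1.0, -0.0, -0.0]]
ft_force: [-2.2, 0.9, 5.0]
gripper_width: 0.0268
```

Contact at the expected height, 5 N up. Next I release and retreat.

step_arm(
  plan=[
    [[0, 0, 0, 0, 0, 0, 1], [0, 0, 0, 0, 0, 0, 0.55], [0, 0, 0, 0, 0, 0, 0.4], [0, 0, 0, 0, 0, 0, 0.2], [0, 0, 0, 0, 0, 0, 0], [0, 0, 0, 0, 0, 0, 0], [0, 0, 0, 0, 0, 0, 0]],
  ],
)

```text
time_s: 16.27
eef_pos: [0.6181, -0.1149, -0.0108]
tcp_rot: [[-0.0, 0.994, -0.114], [-0.0, -0.114, -0.994], [-1.0, -0.0, 0.0]]
ft_force: [-0.1, 0.5, 0.1]
gripper_width: 0.0854
```

step_arm(
  plan=[
    [[-10, 0, 0, 0, 0, 0, 0], [-30, 0, 0, 0, 0, 0, 0], [-60, 0, 0, 0, 0, 0, 0], [-95, 0, 0, 0, 0, 0, 0], [-125, 0, 0, 0, 0, 0, 0], [-140, 0, 0, 0, 0, 0, 0], [-140, 0, 0, 0, 0, 0, 0]],
  ],
)

```text
time_s: 16.85
eef_pos: [0.6214, -0.1158, 0.1349]
tcp_rot: [[0.008, 0.993, -0.114], [-0.003, -0.114, -0.994], [-1.0, 0.009, 0.002]]
ft_force: [0.5, 0.5, -0.2]
gripper_width: 0.0858
```

```bash
python3 - <<'E'
from h import *
goal(.4358,-.250,.130)
im=optics.capture("side")
cv2.imwrite("pics/side19.png",cv2.resize(im[150:250,230:350],None,fx=6,fy=6,interpolation=cv2.INTER_CUBIC)[:600])
E
```

```text
t 16.85 pos [ 0.6214 -0.1158  0.1349] w 0.0858 f [ 0.5  0.5 -0.2] shift mm [   3.7 -169.2  154.4] rotvec [-0.0039  0.0017 -0.0087]
```

View pics/side19.png

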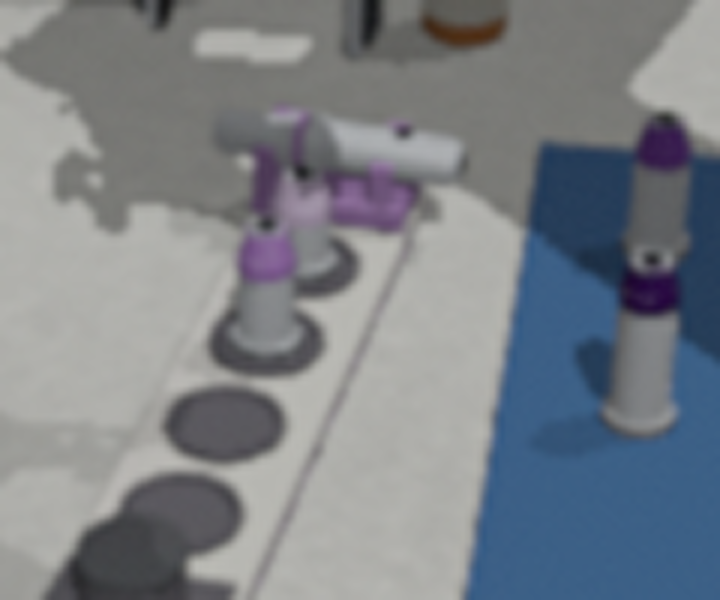

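step_arm(
  plan=[
    [[0, -18, 17, 0, 0, 0, 0], [0, -43, 40, 0, 0, 0, 0], [0, -70, 65, 0, 0, 0, 0], [0, -97, 90, 0, 0, 0, 0], [0, -124, 115, 0, 0, 0, 0], [0, -150, 139, 0, 0, 0, 0], [0, -166, 154, 0, 0, 0, 0], [0, -166, 154, 0, 0, 0, 0]],
  ],
)

```text
time_s: 17.57
eef_pos: [0.431, -0.2498, 0.1281]
tcp_rot: [[-0.004, 0.993, -0.117], [0.001, -0.117, -0.993], [-1.0, -0.005, -0.001]]
ft_force: [0.4, 0.7, -0.7]
gripper_width: 0.0852
```

step_arm(
  plan=[
    [[20, 0, 0, 0, 0, 0, 0], [45, 0, 0, 0, 0, 0, 0], [60, 0, 0, 0, 0, 0, 0], [60, 0, 0, 0, 0, 0, 0], [60, 0, 0, 0, 0, 0, 0]],
  ],
)

```text
time_s: 17.98
eef_pos: [0.4348, -0.2478, 0.0682]
tcp_rot: [[-0.003, 0.994, -0.114], [0.002, -0.113, -0.994], [-1.0, -0.003, -0.002]]
ft_force: [0.0, 0.7, 0.1]
gripper_width: 0.0853
```

```bash
python3 - <<'E'
from h import *
goal(.4358,-.250,-.018)
im=optics.capture("side")
cv2.imwrite("pics/side20.png",cv2.resize(im[110:230,280:410],None,fx=5,fy=5,interpolation=cv2.INTER_CUBIC)[:600])
im=optics.capture("top")
cv2.imwrite("pics/top20.png",cv2.resize(im[200:300,300:420],None,fx=6,fy=6,interpolation=cv2.INTER_CUBIC)[:600])
E
```

```text
t 17.98 pos [ 0.4348 -0.2478  0.0682] w 0.0853 f [0.  0.7 0.1] shift mm [86.2  1.5  2.2] rotvec [-0.0037 -0.0019  0.003 ]
```

View pics/side20.png

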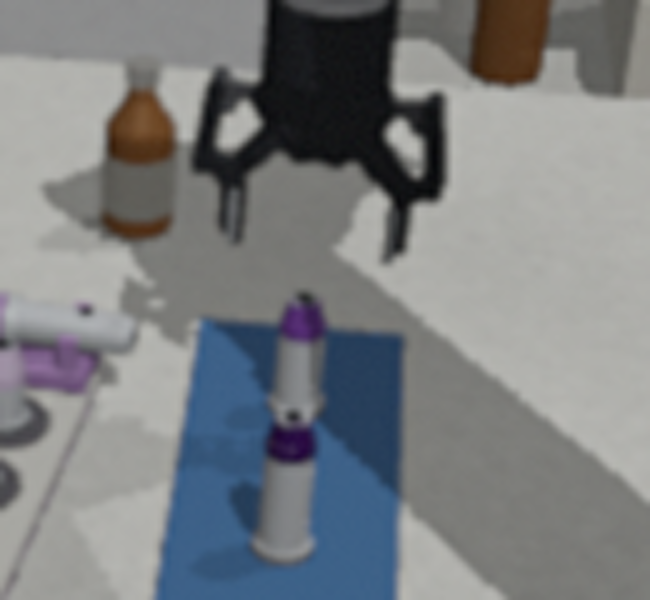

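View pics/top20.png

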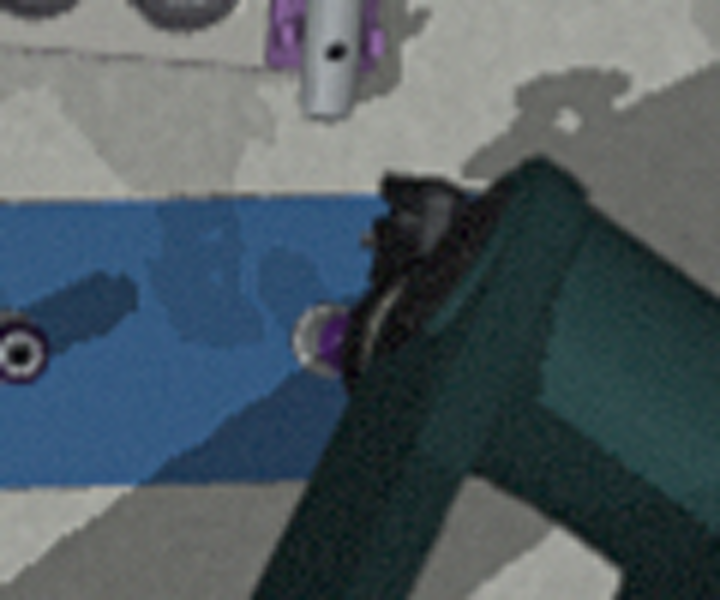

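step_arm(
  plan=[
    [[25, 3, 2, 0, 0, 0, 0], [50, 3, 2, 0, 0, 0, 0], [70, 3, 2, 0, 0, 0, 0], [83, 3, 2, 0, 0, 0, 0], [83, 3, 2, 0, 0, 0, 0], [83, 3, 2, 0, 0, 0, 0]],
  ],
)

```text
time_s: 18.58
eef_pos: [0.4388, -0.2514, -0.0132]
tcp_rot: [[0.0, 0.994, -0.114], [-0.0, -0.114, -0.994], [-1.0, 0.0, 0.0]]
ft_force: [0.3, 0.3, 0.0]
gripper_width: 0.0853
```

```bash
python3 - <<'E'
from h import *
goal(.4358,-.250,-.018)
im=optics.capture("side")
cv2.imwrite("pics/side21.png",cv2.resize(im[110:230,280:410],None,fx=5,fy=5,interpolation=cv2.INTER_CUBIC)[:600])
E
```

```text
t 18.58 pos [ 0.4388 -0.2514 -0.0132] w 0.0853 f [0.3 0.3 0. ] shift mm [ 4.8 -3.2 -1.1] rotvec [-0.0038  0.0001 -0.0001]
```

View pics/side21.png

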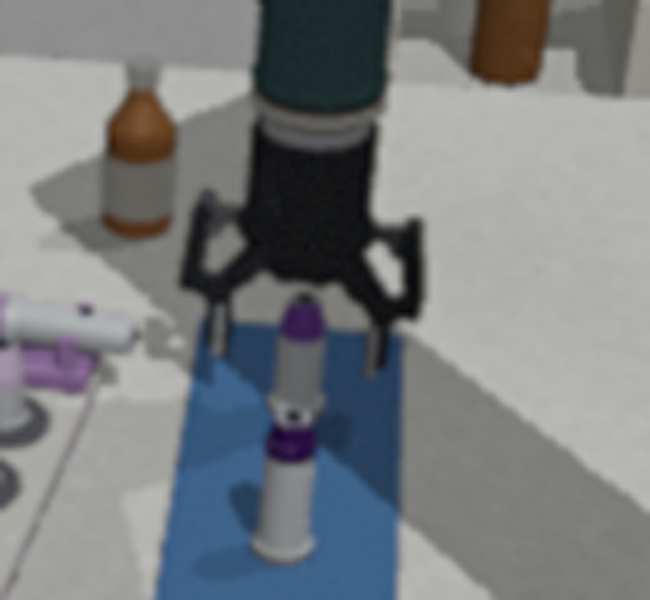

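step_arm(
  plan=[
    [[2, -1, 0, 0, 0, 0, 0], [2, -1, 0, 0, 0, 0, 1], [2, -1, 0, 0, 0, 0, 1], [2, -1, 0, 0, 0, 0, 1], [2, -1, 0, 0, 0, 0, 1], [2, -1, 0, 0, 0, 0, 1], [2, -1, 0, 0, 0, 0, 1], [2, -1, 0, 0, 0, 0, 1]],
  ],
)

```text
time_s: 19.3
eef_pos: [0.4374, -0.2512, -0.0152]
tcp_rot: [[0.0, 0.994, -0.114], [-0.0, -0.114, -0.994], [-1.0, 0.0, 0.0]]
ft_force: [-0.8, 0.9, 4.7]
gripper_width: 0.0265
```

step_arm(
  plan=[
    [[-10, 0, 0, 0, 0, 0, 1], [-35, 0, 0, 0, 0, 0, 1], [-70, 0, 0, 0, 0, 0, 1], [-100, 0, 0, 0, 0, 0, 1], [-115, 0, 0, 0, 0, 0, 1], [-115, 0, 0, 0, 0, 0, 1], [-115, 0, 0, 0, 0, 0, 1]],
  ],
)

```text
time_s: 19.88
eef_pos: [0.4379, -0.2516, 0.1005]
tcp_rot: [[0.002, 0.994, -0.114], [-0.002, -0.114, -0.994], [-1.0, 0.002, 0.001]]
ft_force: [0.2, -0.6, -1.2]
gripper_width: 0.0266
```

```bash
python3 - <<'E'
from h import *
goal(.6260,-.0454,.1)
im=optics.capture("side")
cv2.imwrite("pics/side22.png",cv2.resize(im[110:230,280:410],None,fx=5,fy=5,interpolation=cv2.INTER_CUBIC)[:600])
E
```

```text
t 19.88 pos [ 0.4379 -0.2516  0.1005] w 0.0266 f [ 0.2 -0.6 -1.2] shift mm [   0.5  163.4 -226.2] rotvec [-0.004   0.0014 -0.0021]
```

View pics/side22.png

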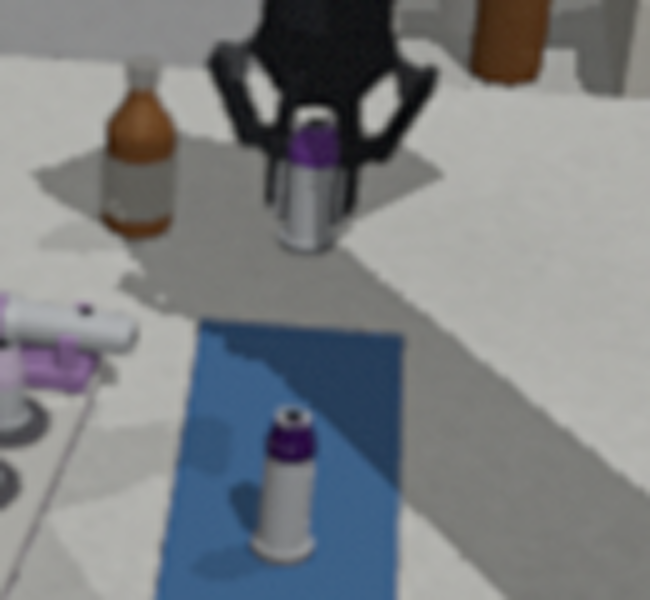

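step_arm(
  plan=[
    [[0, 11, -15, 0, 0, 0, 1], [0, 32, -44, 0, 0, 0, 1], [0, 55, -76, 0, 0, 0, 1], [0, 78, -108, 0, 0, 0, 1], [0, 101, -140, 0, 0, 0, 1], [0, 124, -172, 0, 0, 0, 1], [0, 146, -202, 0, 0, 0, 1], [0, 162, -224, 0, 0, 0, 1]],
  ],
)

```text
time_s: 20.6
eef_pos: [0.6243, -0.0441, 0.0971]
tcp_rot: [[-0.003, 0.994, -0.113], [0.001, -0.113, -0.994], [-1.0, -0.003, -0.001]]
ft_force: [1.0, -0.5, -1.1]
gripper_width: 0.0265
```

step_arm(
  plan=[
    [[0, 2, -2, 0, 0, 0, 1], [0, 2, -2, 0, 0, 0, 1], [0, 2, -2, 0, 0, 0, 1]],
  ],
)

```text
time_s: 20.85
eef_pos: [0.6242, -0.0453, 0.0975]
tcp_rot: [[-0.004, 0.994, -0.113], [0.0, -0.113, -0.994], [-1.0, -0.004, 0.0]]
ft_force: [-0.5, 0.5, -1.9]
gripper_width: 0.0263
```

```bash
python3 - <<'E'
from h import *
goal(.6260,-.0454,-.002)
im=optics.capture("side")
cv2.imwrite("pics/side23.png",cv2.resize(im[130:250,230:360],None,fx=5,fy=5,interpolation=cv2.INTER_CUBIC)[:600])
E
```

```text
t 20.85 pos [ 0.6242 -0.0453  0.0975] w 0.0263 f [-0.5  0.5 -1.9] shift mm [99.4  2.2 -0.1] rotvec [-0.0032  0.0004  0.004 ]
```

View pics/side23.png

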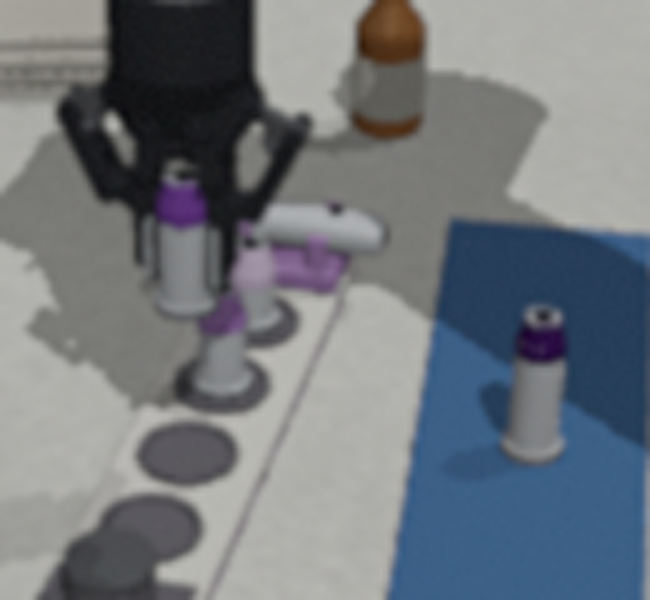

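step_arm(
  plan=[
    [[15, 1, 0, 0, 0, 0, 1], [45, 1, 0, 0, 0, 0, 1], [75, 1, 0, 0, 0, 0, 1], [90, 1, 0, 0, 0, 0, 1], [96, 1, 0, 0, 0, 0, 1], [96, 1, 0, 0, 0, 0, 1], [96, 1, 0, 0, 0, 0, 1]],
  ],
)

```text
time_s: 21.48
eef_pos: [0.6268, -0.0463, 0.0037]
tcp_rot: [[-0.0, 0.993, -0.115], [-0.0, -0.115, -0.993], [-1.0, -0.0, 0.0]]
ft_force: [0.4, 0.4, -0.8]
gripper_width: 0.0264
```

```bash
python3 - <<'E'
from h import *
goal(.6260,-.0454,-.002)
im=optics.capture("side")
cv2.imwrite("pics/side24.png",cv2.resize(im[150:250,230:350],None,fx=6,fy=6,interpolation=cv2.INTER_CUBIC)[:600])
E
```

```text
t 21.48 pos [ 0.6268 -0.0463  0.0037] w 0.0264 f [ 0.4  0.4 -0.8] shift mm [ 5.7 -0.9 -0.8] rotvec [-0.0052  0.0002  0.0001]
```

View pics/side24.png

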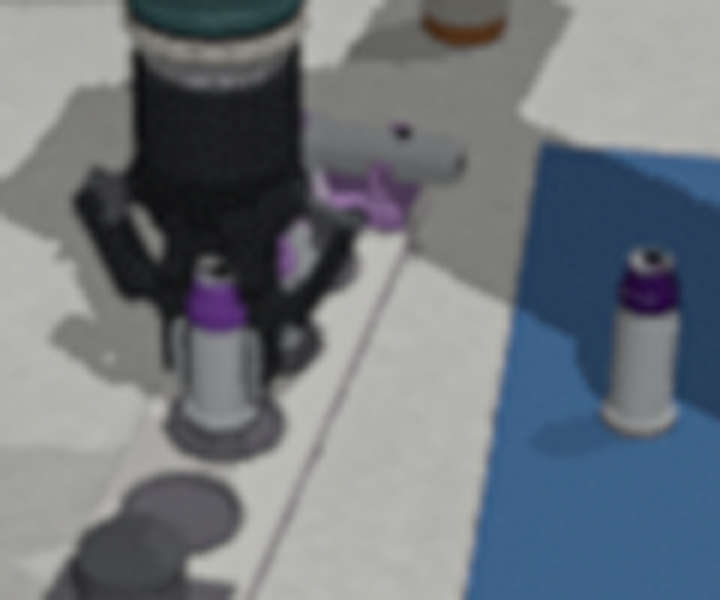

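step_arm(
  plan=[
    [[2, -2, -1, 0, 0, 0, 1], [4, -2, -1, 0, 0, 0, 1], [5.5, -2, -1, 0, 0, 0, 1], [5.5, -2, -1, 0, 0, 0, 1]],
  ],
)

```text
time_s: 21.87
eef_pos: [0.6252, -0.0442, -0.0019]
tcp_rot: [[0.0, 0.994, -0.114], [-0.0, -0.114, -0.994], [-1.0, 0.0, 0.0]]
ft_force: [-0.9, -0.2, 0.4]
gripper_width: 0.0267
```

step_arm(
  plan=[
    [[1, 0, 0, 0, 0, 0, 1], [1, 0, 0, 0, 0, 0, 1]],
  ],
)

```text
time_s: 22.03
eef_pos: [0.6254, -0.0441, -0.0022]
tcp_rot: [[0.0, 0.994, -0.114], [-0.0, -0.114, -0.994], [-1.0, 0.0, 0.0]]
ft_force: [-2.3, 0.7, 7.0]
gripper_width: 0.0267
```

step_arm(
  plan=[
    [[0, 0, 0, 0, 0, 0, 1], [0, 0, 0, 0, 0, 0, 0.55], [0, 0, 0, 0, 0, 0, 0.4], [0, 0, 0, 0, 0, 0, 0.2], [0, 0, 0, 0, 0, 0, 0], [0, 0, 0, 0, 0, 0, 0], [0, 0, 0, 0, 0, 0, 0]],
  ],
)

```text
time_s: 22.62
eef_pos: [0.6252, -0.0442, -0.0033]
tcp_rot: [[-0.0, 0.994, -0.114], [-0.0, -0.114, -0.994], [-1.0, -0.0, 0.0]]
ft_force: [-0.4, 0.1, 0.0]
gripper_width: 0.0857
```

step_arm(
  plan=[
    [[-10, 0, 0, 0, 0, 0, 0], [-30, 0, 0, 0, 0, 0, 0], [-60, 0, 0, 0, 0, 0, 0], [-95, 0, 0, 0, 0, 0, 0], [-125, 0, 0, 0, 0, 0, 0], [-140, 0, 0, 0, 0, 0, 0], [-140, 0, 0, 0, 0, 0, 0]],
  ],
)

```text
time_s: 23.2
eef_pos: [0.6285, -0.0448, 0.1423]
tcp_rot: [[0.009, 0.993, -0.114], [-0.002, -0.114, -0.994], [-1.0, 0.009, 0.001]]
ft_force: [0.8, 0.2, 0.5]
gripper_width: 0.0857
```

```bash
python3 - <<'E'
from h import *
goal(.4371,-.0985,.138)
im=optics.capture("side")
cv2.imwrite("pics/side25.png",cv2.resize(im[150:250,230:350],None,fx=6,fy=6,interpolation=cv2.INTER_CUBIC)[:600])
E
```

```text
t 23.2 pos [ 0.6285 -0.0448  0.1423] w 0.0857 f [0.8 0.2 0.5] shift mm [   2.8 -184.1   75.1] rotvec [-0.0039  0.0007 -0.0088]
```

View pics/side25.png

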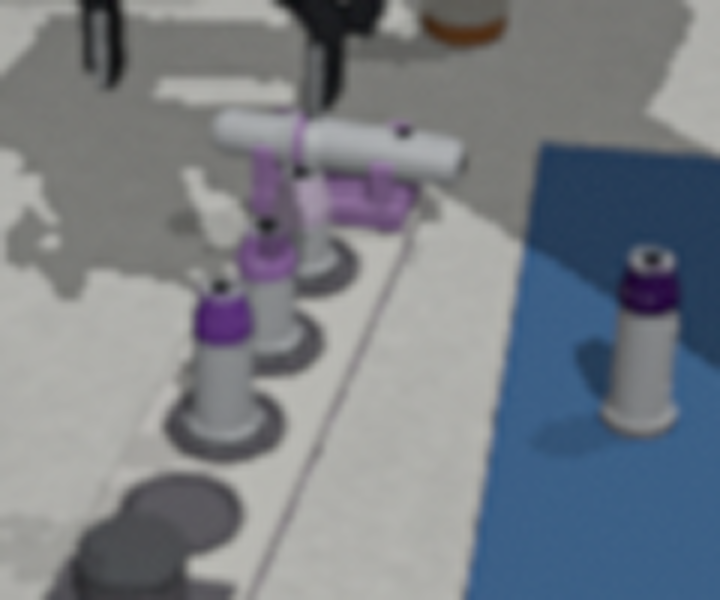

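step_arm(
  plan=[
    [[0, -22, 9, 0, 0, 0, 0], [0, -54, 22, 0, 0, 0, 0], [0, -88, 36, 0, 0, 0, 0], [0, -122, 50, 0, 0, 0, 0], [0, -154, 64, 0, 0, 0, 0], [0, -176, 73, 0, 0, 0, 0], [0, -181, 75, 0, 0, 0, 0], [0, -181, 75, 0, 0, 0, 0]],
  ],
)

```text
time_s: 23.92
eef_pos: [0.4343, -0.0978, 0.136]
tcp_rot: [[-0.003, 0.993, -0.115], [0.001, -0.115, -0.993], [-1.0, -0.003, -0.001]]
ft_force: [0.4, 0.4, -0.2]
gripper_width: 0.0853
```

step_arm(
  plan=[
    [[20, 0, 0, 0, 0, 0, 0], [45, 0, 0, 0, 0, 0, 0], [60, 0, 0, 0, 0, 0, 0], [60, 0, 0, 0, 0, 0, 0], [60, 0, 0, 0, 0, 0, 0]],
  ],
)

```text
time_s: 24.33
eef_pos: [0.4374, -0.0978, 0.0761]
tcp_rot: [[-0.002, 0.994, -0.113], [0.001, -0.113, -0.994], [-1.0, -0.002, -0.001]]
ft_force: [-0.3, -1.4, 0.3]
gripper_width: 0.0853
```

```bash
python3 - <<'E'
from h import *
goal(.438,-.0985,-.006)
im=optics.capture("side")
cv2.imwrite("pics/side26.png",cv2.resize(im[130:250,270:400],None,fx=5,fy=5,interpolation=cv2.INTER_CUBIC)[:600])
E
```

```text
t 24.33 pos [ 0.4374 -0.0978  0.0761] w 0.0853 f [-0.3 -1.4  0.3] shift mm [82.1  0.8  0.7] rotvec [-0.0036 -0.0006  0.0017]
```

View pics/side26.png

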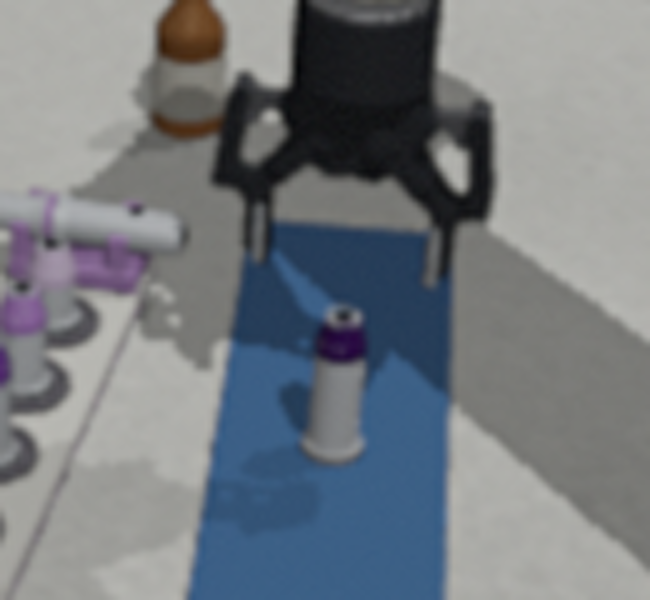

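Jaw middle is at column 346 of the crop and the tip axis at 344, so it is aligned. I descend and look again.

step_arm(
  plan=[
    [[25, 0, 1, 0, 0, 0, 0], [50, 0, 1, 0, 0, 0, 0], [68, 0, 1, 0, 0, 0, 0], [79, 0, 1, 0, 0, 0, 0], [79, 0, 1, 0, 0, 0, 0], [79, 0, 1, 0, 0, 0, 0]],
  ],
)

```text
time_s: 24.88
eef_pos: [0.4377, -0.0993, -0.0017]
tcp_rot: [[0.001, 0.994, -0.114], [-0.0, -0.114, -0.994], [-1.0, 0.001, 0.0]]
ft_force: [0.9, -0.2, -0.4]
gripper_width: 0.0853
```

```bash
python3 - <<'E'
from h import *
goal(.438,-.0985,-.006)
im=optics.capture("side")
cv2.imwrite("pics/side27.png",cv2.resize(im[130:250,270:400],None,fx=5,fy=5,interpolation=cv2.INTER_CUBIC)[:600])
E
```

```text
t 24.88 pos [ 0.4377 -0.0993 -0.0017] w 0.0853 f [ 0.9 -0.2 -0.4] shift mm [ 4.3  0.2 -0.8] rotvec [-0.0038  0.0002 -0.0007]
```

View pics/side27.png

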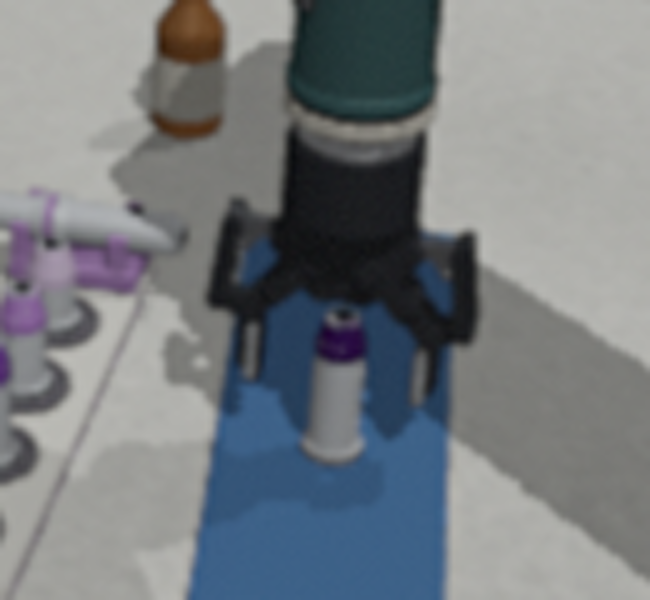

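Aligned, jaw middle at about 334 against the barrel at 337. Close and lift.

step_arm(
  plan=[
    [[1, 0, 0, 0, 0, 0, 0], [1, 0, 0, 0, 0, 0, 1], [1, 0, 0, 0, 0, 0, 1], [1, 0, 0, 0, 0, 0, 1], [1, 0, 0, 0, 0, 0, 1], [1, 0, 0, 0, 0, 0, 1], [1, 0, 0, 0, 0, 0, 1], [1, 0, 0, 0, 0, 0, 1]],
  ],
)

```text
time_s: 25.6
eef_pos: [0.4368, -0.0992, -0.0028]
tcp_rot: [[0.0, 0.994, -0.114], [-0.0, -0.114, -0.994], [-1.0, 0.0, 0.0]]
ft_force: [-0.8, 1.5, 6.7]
gripper_width: 0.0267
```

step_arm(
  plan=[
    [[-10, 0, 0, 0, 0, 0, 1], [-35, 0, 0, 0, 0, 0, 1], [-70, 0, 0, 0, 0, 0, 1], [-105, 0, 0, 0, 0, 0, 1], [-120, 0, 0, 0, 0, 0, 1], [-120, 0, 0, 0, 0, 0, 1], [-120, 0, 0, 0, 0, 0, 1]],
  ],
)

```text
time_s: 26.18
eef_pos: [0.4372, -0.0993, 0.1174]
tcp_rot: [[0.002, 0.994, -0.114], [-0.001, -0.114, -0.994], [-1.0, 0.002, 0.001]]
ft_force: [-0.7, -0.1, -1.8]
gripper_width: 0.0267
```

```bash
python3 - <<'E'
from h import *
goal(.6335,.0250,.117)
E
```

```text
t 26.18 pos [ 0.4372 -0.0993  0.1174] w 0.0267 f [-0.7 -0.1 -1.8] shift mm [   0.6  180.9 -145.8] rotvec [-0.004   0.0006 -0.002 ]
```

step_arm(
  plan=[
    [[0, 14, -11, 0, 0, 0, 1], [0, 40, -32, 0, 0, 0, 1], [0, 68, -55, 0, 0, 0, 1], [0, 96, -77, 0, 0, 0, 1], [0, 124, -100, 0, 0, 0, 1], [0, 152, -122, 0, 0, 0, 1], [0, 172, -139, 0, 0, 0, 1], [0, 181, -146, 0, 0, 0, 1]],
  ],
)

```text
time_s: 26.85
eef_pos: [0.6349, 0.0276, 0.1141]
tcp_rot: [[-0.002, 0.994, -0.112], [0.001, -0.112, -0.994], [-1.0, -0.002, -0.001]]
ft_force: [1.3, -0.9, -0.4]
gripper_width: 0.0266
```

step_arm(
  plan=[
    [[0, 0, 0, 0, 0, 0, 1], [0, 0, 0, 0, 0, 0, 1], [15, 0, 0, 0, 0, 0, 1], [40, 0, 0, 0, 0, 0, 1], [50, 0, 0, 0, 0, 0, 1], [50, 0, 0, 0, 0, 0, 1], [50, 0, 0, 0, 0, 0, 1]],
  ],
)

```text
time_s: 27.43
eef_pos: [0.6313, 0.0247, 0.0662]
tcp_rot: [[-0.003, 0.993, -0.115], [-0.0, -0.115, -0.993], [-1.0, -0.003, 0.0]]
ft_force: [0.6, 0.2, -1.2]
gripper_width: 0.0267
```

```bash
python3 - <<'E'
from h import *
goal(.6335,.0250,.0102)
im=optics.capture("side")
cv2.imwrite("pics/side28.png",cv2.resize(im[150:270,220:350],None,fx=5,fy=5,interpolation=cv2.INTER_CUBIC)[:600])
E
```

```text
t 27.43 pos [0.6313 0.0247 0.0662] w 0.0267 f [ 0.6  0.2 -1.2] shift mm [55.9  2.3 -0.6] rotvec [-0.0048  0.0004  0.0031]
```

View pics/side28.png

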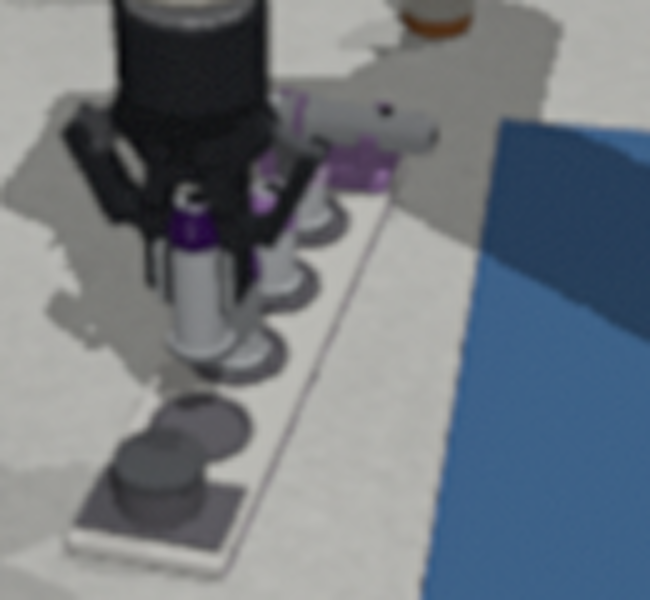

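step_arm(
  plan=[
    [[15, 1, 0, 0, 0, 0, 1], [35, 1, 0, 0, 0, 0, 1], [48, 1, 0, 0, 0, 0, 1], [52, 1, 0, 0, 0, 0, 1], [52, 1, 0, 0, 0, 0, 1], [52, 1, 0, 0, 0, 0, 1]],
  ],
)

```text
time_s: 27.98
eef_pos: [0.635, 0.0251, 0.016]
tcp_rot: [[0.001, 0.994, -0.114], [-0.0, -0.114, -0.994], [-1.0, 0.002, 0.0]]
ft_force: [0.3, -1.4, -0.8]
gripper_width: 0.0265
```

```bash
python3 - <<'E'
from h import *
goal(.6335,.0250,.0102)
im=optics.capture("side")
cv2.imwrite("pics/side29.png",cv2.resize(im[170:270,220:340],None,fx=6,fy=6,interpolation=cv2.INTER_CUBIC)[:600])
E
```

```text
t 27.98 pos [0.635  0.0251 0.016 ] w 0.0265 f [ 0.3 -1.4 -0.8] shift mm [ 5.8 -1.4  0.2] rotvec [-0.0041  0.0001 -0.0015]
```

View pics/side29.png

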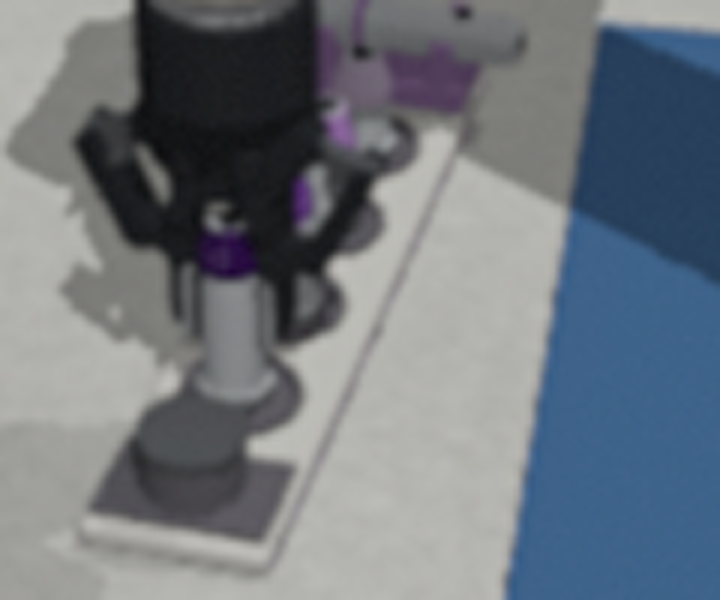

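step_arm(
  plan=[
    [[2, -2, 0, 0, 0, 0, 1], [4, -2, 0, 0, 0, 0, 1], [6, -2, 0, 0, 0, 0, 1], [6, -2, 0, 0, 0, 0, 1]],
  ],
)

```text
time_s: 28.37
eef_pos: [0.6325, 0.0255, 0.0102]
tcp_rot: [[0.001, 0.994, -0.114], [-0.0, -0.114, -0.994], [-1.0, 0.001, 0.0]]
ft_force: [-2.9, -0.2, 9.1]
gripper_width: 0.0266
```

step_arm(
  plan=[
    [[0.5, 0, 0, 0, 0, 0, 1], [0.5, 0, 0, 0, 0, 0, 1]],
  ],
)

```text
time_s: 28.53
eef_pos: [0.6325, 0.0255, 0.0102]
tcp_rot: [[0.001, 0.994, -0.114], [-0.0, -0.114, -0.994], [-1.0, 0.001, 0.0]]
ft_force: [-4.4, 0.3, 12.1]
gripper_width: 0.0264
```

step_arm(
  plan=[
    [[-1, 0, 0, 0, 0, 0, 1], [-1, 0, 0, 0, 0, 0, 0.55], [-1, 0, 0, 0, 0, 0, 0.4], [-1, 0, 0, 0, 0, 0, 0.2], [-1, 0, 0, 0, 0, 0, 0], [-1, 0, 0, 0, 0, 0, 0], [-1, 0, 0, 0, 0, 0, 0]],
  ],
)

```text
time_s: 29.12
eef_pos: [0.6321, 0.0254, 0.0091]
tcp_rot: [[-0.0, 0.994, -0.114], [-0.0, -0.114, -0.994], [-1.0, -0.0, 0.0]]
ft_force: [-0.5, -0.2, 0.6]
gripper_width: 0.0853
```

step_arm(
  plan=[
    [[-10, 0, 0, 0, 0, 0, 0], [-30, 0, 0, 0, 0, 0, 0], [-60, 0, 0, 0, 0, 0, 0], [-95, 0, 0, 0, 0, 0, 0], [-130, 0, 0, 0, 0, 0, 0], [-150, -20, 0, 0, 0, 0, 0], [-150, -50, -20, 0, 0, 0, 0], [-150, -80, -50, 0, 0, 0, 0]],
  ],
)

```text
time_s: 29.78
eef_pos: [0.5603, 0.0823, 0.1622]
tcp_rot: [[0.005, 0.993, -0.117], [-0.001, -0.117, -0.993], [-1.0, 0.005, 0.0]]
ft_force: [-0.2, 1.4, 0.6]
gripper_width: 0.0856
```

step_arm(
  plan=[
    [[0, -30, -35, 0, 0, 0, 0], [0, -60, -70, 0, 0, 0, 0], [0, -85, -100, 0, 0, 0, 0], [0, -100, -130, 0, 0, 0, 0], [0, -100, -150, 0, 0, 0, 0], [0, -100, -150, 0, 0, 0, 0], [0, -100, -150, 0, 0, 0, 0]],
  ],
)

```text
time_s: 30.37
eef_pos: [0.4766, 0.245, 0.16]
tcp_rot: [[0.001, 0.994, -0.111], [-0.0, -0.111, -0.994], [-1.0, 0.001, -0.0]]
ft_force: [0.1, -0.7, -1.0]
gripper_width: 0.0854
```

```bash
python3 - <<'E'
from h import *
goal(.6335,.0250,.0102)
im=optics.capture("side")
cv2.imwrite("pics/side30.png",cv2.resize(im[110:260,220:370],None,fx=4,fy=4,interpolation=cv2.INTER_CUBIC)[:600])
im=optics.capture("top")
cv2.imwrite("pics/top30.png",im)
cv2.imwrite("pics/top31.png",cv2.resize(im[160:230,215:375],None,fx=5,fy=5,interpolation=cv2.INTER_CUBIC)[:600])
E
```

```text
t 30.37 pos [0.4766 0.245  0.16  ] w 0.0854 f [ 0.1 -0.7 -1. ] shift mm [150.  180.2 201.2] rotvec [-0.0013 -0.0001 -0.0011]
```

View pics/side30.png

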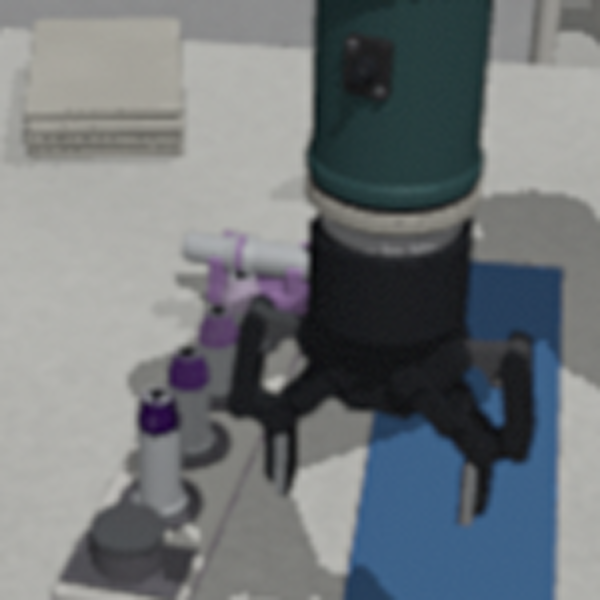

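View pics/top30.png

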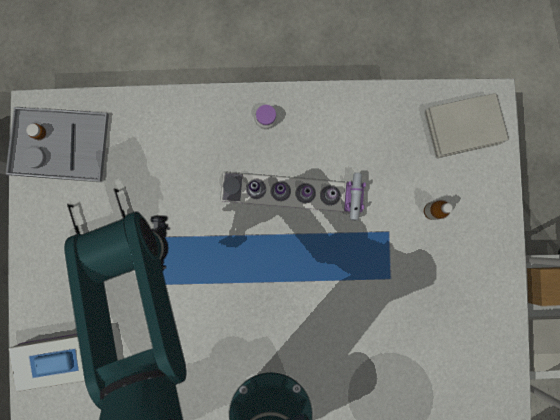

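View pics/top31.png

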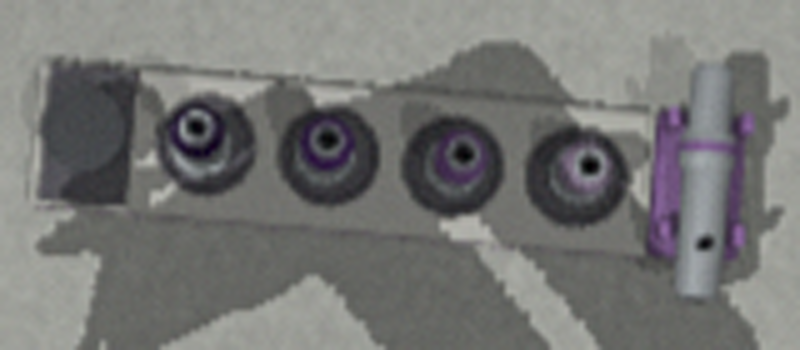

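The last top picture shows the four tips upright and inside their seats. From the dock at (356,195) outward they are pale, mid lilac, purple and very dark, at about (331,194), (306,193), (281,190) and (255,187). The bottle is still at (438,210), and the arm is clear of everything.

```bash
python3 -c "
from bench import order
print(order.job_done())"
```

```text
the job is handed in; nothing more can be done
None
```

All four tips stand upright in the rack in order of length. The shortest is in seat_a next to the dock, then seat_b and seat_c, with the longest in seat_d by the pot. I handed the job in at about 30.5 s.

- **Last checks:** The final top picture shows every foot inside its recess and the bottle where it stood. The final side picture shows seats c and d upright, but the gripper hid most of seats a and b; the earlier side pictures show those two upright and centred. The arm was clear and the gripper empty. The highest wrist force I read was about 13 N.
- **What disagreed:** Both cameras showed the fingertips about 35–38 mm above where the reported TCP put them. I confirmed this by lowering slowly past z = 0 without contact, and set the grasp heights from the pictures instead. After that, each tip touched its seat floor within about 1–2 mm of the height I predicted.
- **Camera agreement:** The two cameras differed by up to about 5 mm in position on the tips, and more on the seats. The seats as placed matched the top camera to about 2–3 mm.

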